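Hook a shutter return spring onto its anchor post with a spring puller

ROBOT

A 6-joint arm with a two-finger parallel gripper is mounted at the origin on a cart in front of the work surface, level with it; the furniture and walls round the work are solid. World frame = base frame: x ahead of the robot, y to its left, z up, the work surface at z = 0. Lengths are in m, angles in degrees, forces in N, time in s.
With the tool pointing down it reaches from about 0.4 to 0.825 m from the base axis. Payload 7 kg.
Tool frame: the origin (TCP) lies midway between the tips of the shut fingers; the grasp point (between the pads) lies 19 mm behind it; z points along the fingers, y is the direction in which the jaws open and shut (so a half turn about z gives the same grasp; the last joint's range is limited). The gripper opens to 88 mm and grips with 3 to 60 N. Pads are 19 mm wide; open, the fingers measure 130 mm over their backs; the gripper's body (78 mm by 193 mm) begins 47 mm behind the grasp point.
Start: joints at [-49.899, 20.546, 0.682, 0, -70.136, -16.507], TCP at [0.27, -0.619, 0.227] pointing down, gripper open.
Joint ranges: [-176.03, 176.03], [-82.01, 121.73], [-58.28, 71.71], [-173.87, 95.51], [-174.79, -0.11], [-173.66, 173.66]. Speed limits (degrees/s): [136.94, 136.94, 172.46, 180, 180, 180].

INTERFACE

Orientations are given as [roll, pitch, yaw] about the fixed x, y, z axes, in that order (R = Rz(yaw) Ry(pitch) Rx(roll)).
In Python, from plant import sensors, viewer, r gives the robot as it stands. The module is installed in compiled form; this text tells all that it offers.
- The arm moves only by the shell command python3 -m handwheel 'ROWS' [OPENING] [FORCE]. ROWS is JSON, one flat list of numbers, 6 for each row, row after row: the shift along the world's x, y, z in cm, then the turn, a rotation vector about the world's x, y, z in rad. In form: [tx, ty, tz, wx, wy, wz, tx, ty, tz, wx, wy, wz, ...]. A call has 1 to 8 rows; each row is the pose to reach, as a shift and turn from the pose measured when the call began; what a row does not reach only later rows make up. A row lasts 1/10 s, in which the tool goes at most 50 mm and 8.59 degrees, less where a joint would pass 70% of its speed; a pose out of reach is approached as far as the arm can. A call with a gripper value outside its range is refused whole. OPENING is the closure in counts, from 0 (fully open) to 255 (shut), set as the call begins (- or left out, the last holds). The fingers move at their own pace and stop on an object; FORCE is the grip in N (left out, the last holds). Time passes only in rows, so rows that repeat a pose let the fingers close. It gives the time, the measured TCP pose, the force and the opening at its end, in the units of the state.
- sensors.get_state(): the state, without advancing time (a new reading comes with each control period).
- viewer.capture(name): name is "scene" or "top" or "wrist"; returns a dict with "img" (420x560x3 uint8, red, green, blue), "camera_matrix" (3x3 intrinsics, pixels), "k1" (the pictures are not rectified: a ray, as slopes to the right and down, at radius r is drawn at 1 + k1 r^2 times it, then the intrinsics apply), "camera_from_world" (4x4, takes a point from world to camera coordinates); the wrist camera has in their place "mount" (4x4, takes a point from camera to tool coordinates, whose origin is the TCP and whose axes are the flange's). Camera axes: x right, y down, z forward; pixel columns grow to the right and rows downward; lengths in m; the calibration is good to about 2 mm. A picture is of the moment at which its call begins: read the wrist's pose just before it. There is no depth.
- r.close_job(): hands the job in, once; it reports no verdict.
The state is a dict: "time_s": time; "joints": joint angles; "qd": joint speeds; "joint_torque": joint torques, N m; "tcp_pos": TCP position; "eef_rot": TCP orientation; "contact_force": force on the tool from outside, world axes, zero at the start; "moment": the same for the moment, N m; "gripper_width": finger opening in m.
Only numpy, scipy, OpenCV 4.12 (cv2) and the standard library are available. Lean on these libraries where they do the work, as an engineer would, in place of code of your own. Each camera call takes 0.05 s, during which the arm holds its last target.

TASK

The return spring on the shutter unit has come off its anchor post. Take the spring puller from its stand, put its pin through the eye at the spring's free end, stretch the spring and swing its hook round behind the anchor post so that it stays hooked there under tension, then put the puller back in its stand, standing upright and fully down. Move the spring with the puller only, not with the gripper, and leave the small things standing round the work where they are.

Things in the scene. Friction and masses are not known exactly. Their poses are not given: they have to be found in the camera images.
- stud (a point): Fixed stud near one end of the shutter unit (aluminium plate 160 x 80 mm, top 12 mm above the worktop, fixed). The spring's near end turns about it. Point on its axis in the spring's level plane, 45 mm above the worktop; head top 55 mm. x axis points to the anchor post, y to the side where the spring hangs free, z up. On the -y side stand a solenoid (33 mm high) and, past the post, a disc (24 mm).
- post (a point): Anchor post: fixed upright steel pin, 9 mm diameter, with a 13 mm mushroom head (top 58 mm above the worktop), 102.5 mm from the stud along the stud's x axis. Point on its axis in the spring's plane, 45 mm above the worktop. Axes as for the stud.
- spring_eye (a point): Centre of the round pulling eye at the very end of the spring: a ring of 4 mm wire, 14 mm inside, 22 mm outside diameter, lying level 45 mm above the worktop (at least 18 mm free below it). x axis points from the stud outward along the spring, z up. It lies 104 mm from the stud when the spring is relaxed, and 118 mm when the hook is seated.
- hook_bowl (a point): Where the post's axis lies in the seated hook; 15.5 mm inward of the eye's centre. x outward along the spring. The hook is a level J of 4 mm wire, 16 mm wide inside: shank along y = +10 mm, bend closed outward, short leg back along y = -10 mm, its tip bent out and ending 13.5 mm inward of this point. The shank joins the coil 41 mm inward of this point.
- spring_swing (a joint): Swing of the spring about the stud (rad), anticlockwise from above; 0 when it points at the anchor post. It starts at 0.30 to 0.43 and turns easily, so that a pulled eye follows the puller's pin. Spring, hook and eye move only level, never up or down.
- puller_handle (a point): Centre of the spring puller's handle, halfway up: a square black bar 20 x 20 mm and 60 mm tall, sides along this frame's x and y. Below the handle's underside a 6 mm steel pin stands out 38 mm, its end pointed. Puller 60 to 100 g. In the stand the handle's underside rests on the stand's top, and the handle's centre is 72 mm above the worktop.
- puller_tip (a point): Lower end of the puller's pin, 68 mm below the handle's centre. z axis: up along the puller.
- stand_hole (a point): Centre of the mouth of the hole in the puller stand, a grey 46 x 46 mm block 42 mm tall, fixed to the worktop. Hole 12 mm in diameter, right through, mouth slightly chamfered. z up. Cable trunking on the wall overhangs from 210 mm above the worktop, 65 mm beyond the hole, square to the bench's front edge: keep a wide gripper's long side parallel to it.
- puller: The spring puller (see its handle); origin at the tip of its pin.
- dropper_mid (a point): Bystander: brown dropper bottle, 32 mm across, 76 mm tall; its centre.
- cap_mid (a point): Bystander: black lens cap, 48 mm across, 12 mm tall; its centre.
- can_mid (a point): Bystander: black objective can, 37 mm across, 57 mm tall; its centre.
- return_spring: The whole return spring, with hook and eye: steel coil 16 mm across, 32 mm long relaxed; pull 0.8 N + 60 N per m of stretch, 55 mm the most. Stretched by 32 to 47 mm the hook's leg tip passes outside the post as the spring swings to the stud-post line; seated, the stretch is about 14 mm. Origin on the stud's axis, 45 mm above the worktop; axes as for the stud (this frame does not swing).

How it is judged:
By the outcome, as a careful person would: the job done as asked, in the order asked, and still so for the second after the job is handed in, with the robot touching nothing.
It also fails if it takes over 56 s, if anything falls off the work surface, if the arm or the gripper's body presses on something with over 40 N, if the wrist force passes 120 N, or if a joint passes its speed limit or range.

## Working session

There is one attempt and no reset: what is moved stays moved. The work goes in short steps, Python scripts to look and compute and a shell command to move; the robot and the scene stay as the last step left them, time stands still between calls to the robot, and variables do not carry over. Pictures are saved under pics/ and viewed, and the job is handed in when it is done.

```bash
mkdir -p pics; ls; cat > h.py <<'E'
import numpy as np, cv2
from plant import sensors, viewer, r
from scipy.spatial.transform import Rotation as R
def cap(name,fn=None):
    s=sensors.get_state(); c=viewer.capture(name)
    if fn: cv2.imwrite('pics/'+fn,c['img'][:,:,::-1])
    K=np.array(c['camera_matrix']);
    if name=='wrist':
        T=np.eye(4);T[:3,:3]=R.from_euler('xyz',s['eef_rot'],degrees=True).as_matrix();T[:3,3]=s['tcp_pos']
        wc=T@np.array(c['mount'])
    else: wc=np.linalg.inv(np.array(c['camera_from_world']))
    return dict(img=c['img'],K=K,k1=c['k1'],wc=wc,s=s)
def ray(c,u,v):
    x=(u-c['K'][0,2])/c['K'][0,0]; y=(v-c['K'][1,2])/c['K'][1,1]
    p=cv2.undistortPoints(np.array([[[float(u),float(v)]]]),c['K'],np.array([c['k1'],0,0,0.]))[0,0]
    d=c['wc'][:3,:3]@np.array([p[0],p[1],1.]); return c['wc'][:3,3],d/np.linalg.norm(d)
def onz(c,u,v,z):
    o,d=ray(c,u,v); return o+d*(z-o[2])/d[2]
def tri(a,b):
    (o1,d1),(o2,d2)=a,b
    t=np.linalg.lstsq(np.c_[d1,-d2],o2-o1,rcond=None)[0]
    p,q=o1+d1*t[0],o2+d2*t[1]; return (p+q)/2,np.linalg.norm(p-q)
def proj(c,P):
    M=np.linalg.inv(c['wc']); rv=cv2.Rodrigues(M[:3,:3])[0]
    return cv2.projectPoints(np.array([P],float),rv,M[:3,3],c['K'],np.array([c['k1'],0,0,0.]))[0][0,0]
E
python3 - <<'E'
from h import *
for n in('scene','top','wrist'):
    c=cap(n,n+'0.png'); print(n,c['wc'].round(3).tolist(),c['K'].round(1).tolist(),c['k1'])
print(sensors.get_state())
E
```

```text
pics
scene [[-0.873, -0.334, 0.356, 0.249], [-0.488, 0.6, -0.634, 0.522], [-0.002, -0.727, -0.687, 0.664], [0.0, 0.0, 0.0, 1.0]] [[421.8, 0.0, 279.4], [0.0, 421.8, 214.0], [0.0, 0.0, 1.0]] -0.07598623744285535
top [[-0.003, -0.994, 0.106, 0.469], [-0.999, 0.007, 0.039, -0.026], [-0.039, -0.106, -0.994, 0.942], [0.0, 0.0, 0.0, 1.0]] [[464.2, 0.0, 278.4], [0.0, 464.2, 202.9], [0.0, 0.0, 1.0]] -0.1055612752314999
wrist [[-0.401, 0.878, 0.261, 0.2], [0.916, 0.384, 0.115, -0.65], [0.001, 0.285, -0.958, 0.383], [0.0, 0.0, 0.0, 1.0]] [[365.2, 0.0, 282.4], [0.0, 365.2, 211.3], [0.0, 0.0, 1.0]] 0.02431321771174906
{'time_s': 0.15, 'joints': array([-4.98977964e+01,  2.05806533e+01,  6.45841270e-01, -1.63515667e-02,
       -7.01349131e+01, -1.65087505e+01]), 'qd': array([ 0.01886922, -0.11371657,  0.20488213,  0.01405481,  0.01410284,
       -0.08587553]), 'joint_torque': array([ 1.40007185e-03, -5.83277249e+01,  2.93292743e+01,  7.00119272e+00,
        8.83120723e-03, -1.02359538e-04]), 'tcp_pos': array([ 0.27002196, -0.61823415,  0.22584791]), 'eef_rot': array([ 1.79928780e+02, -5.07529191e-03, -1.56412109e+02]), 'contact_force': array([ 0.44519068, -0.65277243, -0.42006078]), 'moment': array([ 0.02053443,  0.04385157, -0.00464623]), 'gripper_width': 0.08788025943418545}
```

View pics/scene0.png

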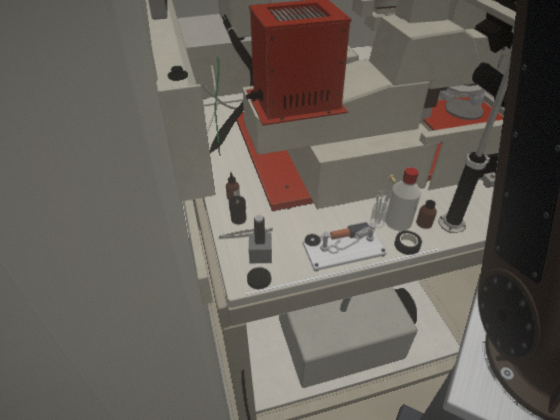

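View pics/top0.png

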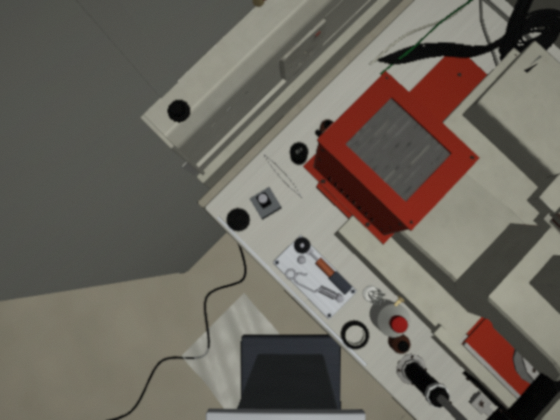

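View pics/wrist0.png

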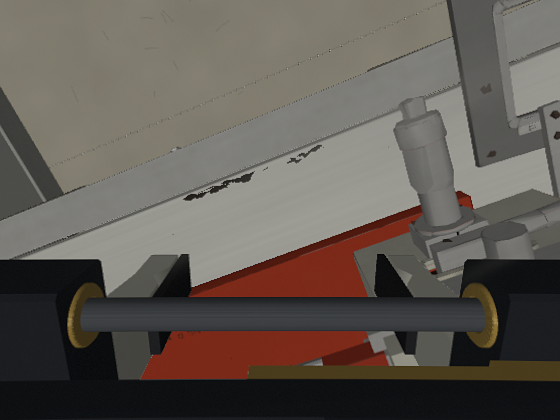

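The scene view shows the stand with the puller near (260,235), the plate near (345,248), the spring, and the bystanders. In the top view the stand is at (265,200) and the plate at (313,272). I'll zoom in on both.

```bash
python3 - <<'E'
import cv2
a=cv2.imread('pics/scene0.png')[165:295,215:415]; cv2.imwrite('pics/scene0z.png',cv2.resize(a,None,fx=4,fy=4,interpolation=cv2.INTER_CUBIC))
a=cv2.imread('pics/top0.png')[130:330,220:420]; cv2.imwrite('pics/top0z.png',cv2.resize(a,None,fx=3,fy=3,interpolation=cv2.INTER_CUBIC))
E
```

```text
(no output)
```

View pics/scene0z.png

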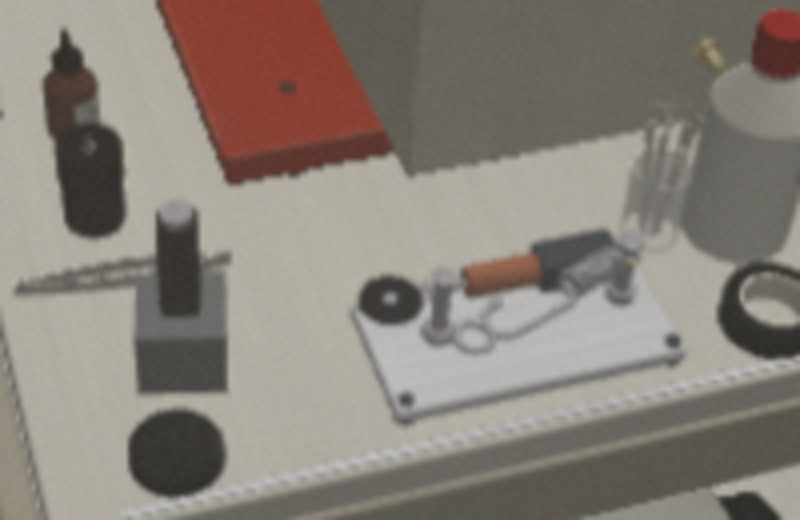

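View pics/top0z.png

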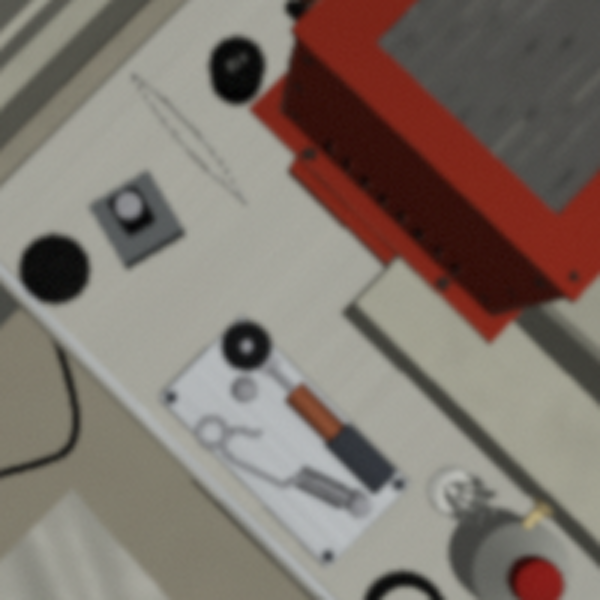

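Clear picture. In top-zoom pixels, the stud head is at (360,503), the post head at (243,388), the eye at (211,432) and the handle top at (130,203). In scene-zoom pixels, the handle top is at (176,213), the post head at (443,276), the eye at (476,337) and the stud at (630,248).

```bash
python3 - <<'E'
from h import *
T=cap('top');S=cap('scene')
t=lambda u,v:(u/3+220-.33,v/3+130-.33); s=lambda u,v:(u/4+215-.4,v/4+165-.4)
pts=dict(handle=((130,203),(176,213),.102),post=((243,388),(443,276),.058),eye=((211,432),(476,337),.045),stud=((360,503),(630,248),.055),can=((240,62),(90,140),.057),cap=((55,268),(177,452),.012))
for k,(a,b,z) in pts.items():
    p,e=tri(ray(T,*t(*a)),ray(S,*s(*b))); print(k,p.round(4),'gap',round(e,4),onz(T,*t(*a),z)[:2].round(4),onz(S,*s(*b),z)[:2].round(4))
for q in((147,171),(91,206),(127,268),(185,233)): print('stand corner',onz(T,*t(*q),.042).round(4))
for q in((170,397),(328,556),(398,484)): print('screws',onz(T,*t(*q),.012).round(4))
for q in ((245,25),): print('dropper',onz(T,*t(*q),.07))
print(onz(T,*t(293,8),.07))
E
```

```text
handle [0.5692 0.0342 0.1033] gap 0.0002 [0.5693 0.0343] [0.5701 0.0331]
post [ 0.4565 -0.034   0.055 ] gap 0.0001 [ 0.4566 -0.034 ] [ 0.4554 -0.0313]
eye [ 0.4283 -0.0135  0.0446] gap 0.0002 [ 0.4284 -0.0135] [ 0.4281 -0.0132]
stud [ 0.3832 -0.1078  0.0459] gap 0.0003 [ 0.3842 -0.107 ] [ 0.3811 -0.0986]
can [ 0.6667 -0.0335  0.0558] gap 0.001 [ 0.666  -0.0337] [ 0.6664 -0.0323]
cap [0.5373 0.0924 0.0041] gap 0.0006 [0.5364 0.0913] [0.5341 0.0977]
stand corner [0.5974 0.0275 0.042 ]
stand corner [0.5747 0.0641 0.042 ]
stand corner [0.534  0.0405 0.042 ]
stand corner [0.5565 0.0028 0.042 ]
screws [0.4501 0.0141 0.012 ]
screws [ 0.3455 -0.0895  0.012 ]
screws [ 0.3923 -0.136   0.012 ]
dropper [ 0.68722831 -0.03703201  0.07      ]
[ 0.69805784 -0.06785945  0.07      ]
```

```bash
python3 - <<'E'
import cv2,numpy as np
a=cv2.imread('pics/scene0.png')[0:260,350:560]; a=cv2.resize(a,(485,600))
b=cv2.imread('pics/top0.png')[280:420,330:560]; b=cv2.resize(b,(690,420)); 
cv2.imwrite('pics/a1.png',a);cv2.imwrite('pics/b1.png',b)
E
```

```text
(no output)
```

View pics/a1.png

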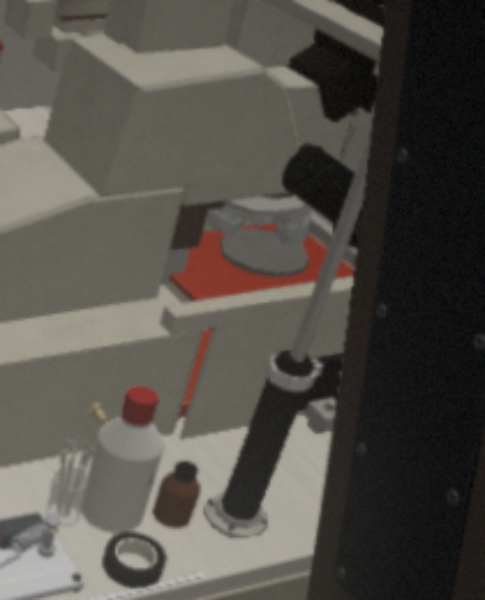

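View pics/b1.png

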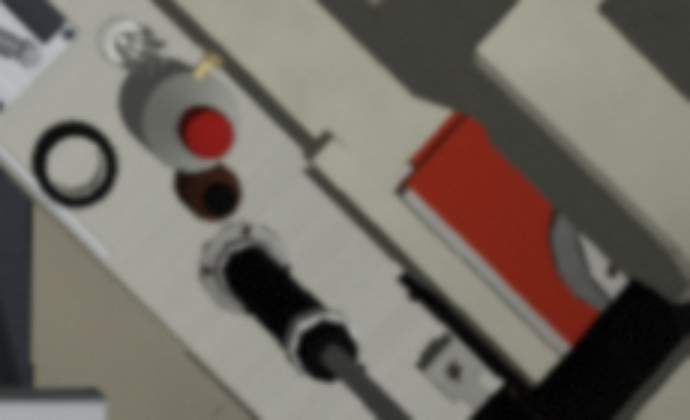

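```bash
python3 - <<'E'
from h import *
T=cap('top');S=cap('scene')
k=485/210; k2=600/260
print('base',onz(T,330+242/3,280+265/3,.0).round(3),onz(S,350+237/k,515/k2,0).round(3))
print('collar',tri(ray(T,330+322/3,280+345/3),ray(S,350+295/k,365/k2)))
print('rodtop',ray(S,350+360/k,115/k2))
print('lamp',onz(S,350+340/k,75/k2,.5),onz(S,350+315/k,175/k2,.4))
print('redcap',tri(ray(T,330+208/3,280+132/3),ray(S,350+141/k,398/k2)))
# column vertical line ray at scene
b=np.array([*onz(T,330+242/3,280+265/3,.0)[:2]])
for z in(.2,.3,.4,.5,.6): print(z,proj(S,[*b,z]).round(),proj(T,[*b,z]).round())
E
```

```text
base [ 0.237 -0.252  0.   ] [ 0.236 -0.255  0.   ]
collar (array([ 0.23660877, -0.25199012,  0.18179798]), np.float64(0.0027217361832822464))
rodtop (array([0.249398  , 0.52238856, 0.66377539]), array([ 0.00402474, -0.94571843, -0.32496224]))
lamp [ 0.26625768 -0.00253575  0.5       ] [ 0.26608896 -0.1223513   0.4       ]
redcap (array([ 0.34667285, -0.20035372,  0.13885674]), np.float64(0.0008116256970992791))
0.2 [480. 151.] [441. 399.]
0.3 [497. 105.] [463. 421.]
0.4 [516.  51.] [492. 451.]
0.5 [538. -13.] [533. 491.]
0.6 [562. -87.] [590. 547.]
```

```bash
python3 - <<'E'
from h import *
T=cap('top');S=cap('scene')
print(tri(ray(T,317,140),ray(S,262,30)),tri(ray(T,405,230),ray(S,350,20)))
print(tri(ray(T,488,103),ray(S,425,20)))
E
```

```text
(array([ 0.59790112, -0.04919769,  0.42641117]), np.float64(0.005323446816906723)) (array([ 0.49269808, -0.14531233,  0.43202129]), np.float64(8.842800358102613e-05))
(array([ 0.5060511 , -0.23417715,  0.45388993]), np.float64(0.23555640749356754))
```

```bash
python3 - <<'E'
import cv2,numpy as np
a=cv2.imread('pics/scene0.png')[0:220,140:420]; a=cv2.resize(a,None,fx=2.7,fy=2.7,interpolation=cv2.INTER_CUBIC)
b=cv2.imread('pics/top0.png')[50:250,130:500]; b=cv2.resize(b,None,fx=2.1,fy=2.1,interpolation=cv2.INTER_CUBIC)
cv2.imwrite('pics/a2.png',np.clip(a*1.5,0,255));cv2.imwrite('pics/b2.png',np.clip(b*1.5,0,255))
E
```

```text
[ WARN:0@0.110] global loadsave.cpp:1063 imwrite_ Unsupported depth image for selected encoder is fallbacked to CV_8U.
```

View pics/a2.png

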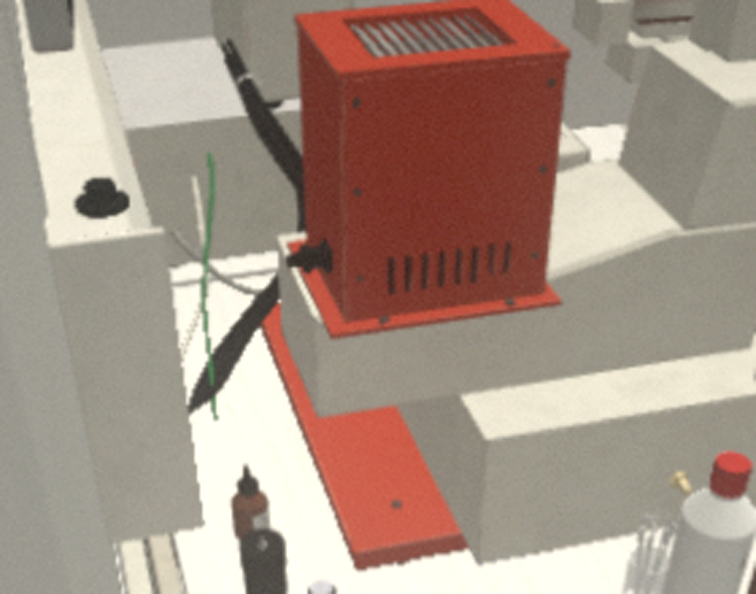

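View pics/b2.png

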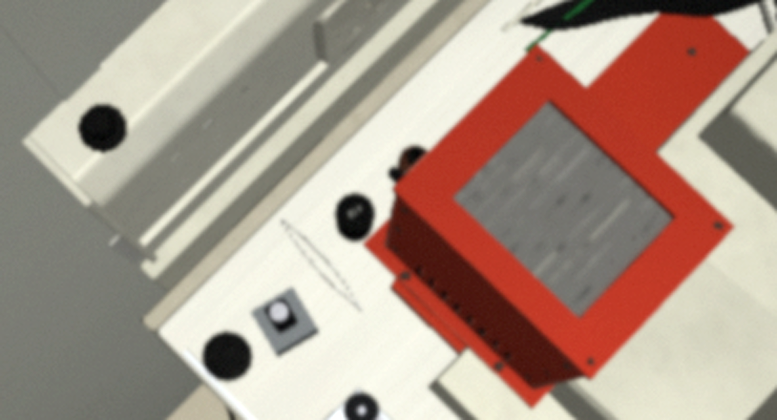

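```bash
python3 - <<'E'
from h import *
T=cap('top');S=cap('scene')
t=lambda u,v:ray(T,u/2.1+129.7,v/2.1+49.7); s=lambda u,v:ray(S,u/2.7+139.7,v/2.7-.3)
for n,a,b in [('boxTL',(392,188),(340,70)),('boxTR',(590,378),(566,52)),('flangeL?',(367,242),(333,333)),('fl/slab',(393,286),(355,545)),('flL-a',(393,286),(333,333)),('slab-367',(367,242),(355,545)),('flangeR',(537,405),(560,300)),
 ('beige corner',(430,383),(485,440))]:
    p,e=tri(t(*a),s(*b)); print(n,p.round(3),round(e,4))
# trunking: in scene front lower corner (200,522) , upper (165,232)
print('trunk', tri(t(150,280),s(200,522)), tri(t(22,142),s(52,245)))
for q in ((140,245),(157,262),(150,280),(325,65)): print(q,[onz(T,q[0]/2.1+130,q[1]/2.1+50,z).round(3)[:2] for z in (.21,.4)])
E
```

```text
boxTL [ 0.594 -0.049  0.434] 0.0002
boxTR [ 0.494 -0.151  0.432] 0.0032
flangeL? [ 0.598 -0.039  0.265] 0.0003
fl/slab [ 0.598 -0.065  0.055] 0.0036
flL-a [ 0.583 -0.048  0.262] 0.0362
slab-367 [ 0.615 -0.05   0.065] 0.0428
flangeR [ 0.483 -0.155  0.264] 0.0011
beige corner [ 0.503 -0.088  0.179] 0.002
trunk (array([0.58374158, 0.12633673, 0.22721766]), np.float64(0.013665252561933412)) (array([0.63097669, 0.16087318, 0.40992857]), np.float64(5.9218620482157585e-05))
(140, 245) [array([0.607, 0.134]), array([0.571, 0.092])]
(157, 262) [array([0.594, 0.121]), array([0.561, 0.082])]
(150, 280) [array([0.58 , 0.126]), array([0.551, 0.086])]
(325, 65) [array([ 0.749, -0.009]), array([ 0.676, -0.014])]
```

```bash
python3 - <<'E'
import cv2,numpy as np
from h import *
T=np.mean([cap('top')['img'].astype(float) for _ in range(4)],0);S=np.mean([cap('scene')['img'].astype(float) for _ in range(4)],0)
a=cv2.resize(T[180:225,242:292,::-1],None,fx=8,fy=8,interpolation=cv2.INTER_CUBIC)
b=cv2.resize(S[208:268,240:280,::-1],None,fx=6,fy=6,interpolation=cv2.INTER_CUBIC)
cv2.imwrite('pics/h.png',np.clip(np.hstack([a,b])*1.5,0,255).astype(np.uint8))
c=cap('scene')
for q in ((322,410),(318,330)): print([onz(c,q[0]/2.7+140,q[1]/2.7,z).round(3)[:2].tolist() for z in (.055,.1,.15,.2,.25)])
E
```

```text
[[0.719, -0.212], [0.684, -0.157], [0.646, -0.097], [0.607, -0.037], [0.569, 0.023]]
[[0.796, -0.33], [0.755, -0.267], [0.71, -0.197], [0.666, -0.127], [0.621, -0.057]]
```

View pics/h.png

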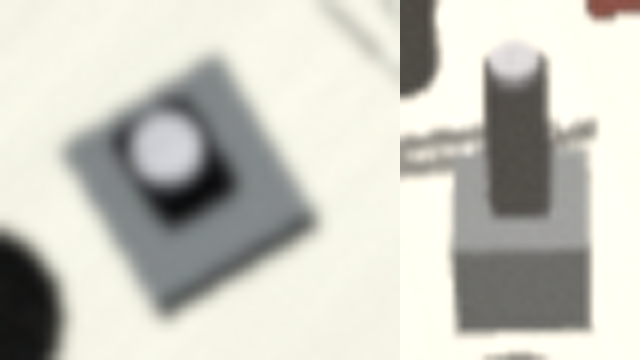

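```bash
python3 -m handwheel '[0,0,5,0,0,0, 0,0,10,0,0,0, 0,0,15,0,0,0, 0,0,20,0,0,0, 0,0,25,0,0,0, 0,0,27,0,0,0, 0,0,27,0,0,0]'; python3 - <<'E'
from h import *
s=sensors.get_state(); print(s['joints'].round(1),s['tcp_pos'])
cap('scene','s1.png');cap('wrist','w1.png')
E
```

```text
time_s: 1.7
tcp_pos: [0.2701, -0.6192, 0.501]
eef_rot: [-179.6, 0.0, -156.4]
contact_force: [-0.1, 0.4, -0.6]
gripper_width: 0.0879
[-4.990e+01  1.890e+01  3.270e+01  1.000e-01 -1.035e+02 -1.650e+01] [ 0.27008415 -0.61919362  0.50101695]
```

View pics/s1.png

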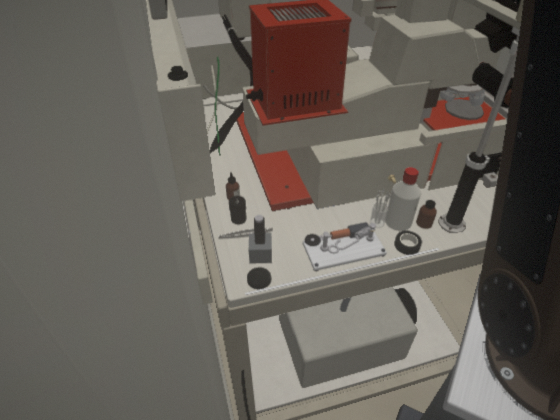

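View pics/w1.png

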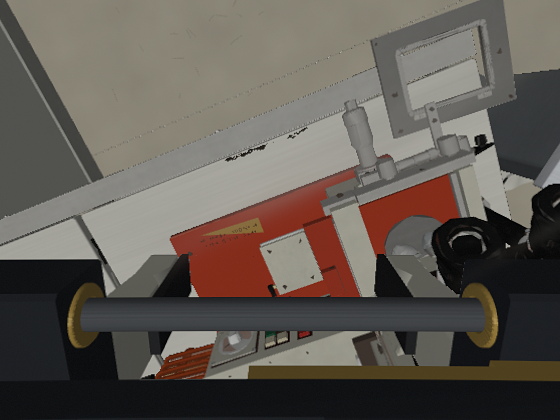

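```bash
python3 - <<'E'
from h import *
W=cap('wrist');S=cap('scene')
for w in((470,240),(465,245)):
  for s in ((490,28),(487,78)): print(w,s,tri(ray(W,*w),ray(S,*s)))
E
```

```text
(470, 240) (490, 28) (array([ 0.26866459, -0.45632467,  0.36047341]), np.float64(0.05775446247537517))
(470, 240) (487, 78) (array([ 0.26078388, -0.40518098,  0.27876956]), np.float64(0.020359526366353676))
(465, 245) (490, 28) (array([ 0.2715848 , -0.45761215,  0.36001915]), np.float64(0.052117935066372266))
(465, 245) (487, 78) (array([ 0.26441401, -0.40692827,  0.27839149]), np.float64(0.01315291718383735))
```

```bash
python3 -m handwheel '[1.1,4.8,0,0,0,0, 2.2,9.6,0,0,0,0, 3.3,14.4,0,0,0,0, 4.4,19.2,0,0,0,0, 5.5,24,0,0,0,0, 6.6,28.8,0,0,0,0, 7.7,33.6,0,0,0,0, 8.8,38.4,0,0,0,0]';python3 -m handwheel '[1,4.8,0,0,0,0, 2,9.6,0,0,0,0, 3,14.4,0,0,0,0, 4,19.2,0,0,0,0, 5,24,0,0,0,0, 5.5,26,0,0,0,0, 5.5,26,0,0,0,0]'; python3 - <<'E'
from h import *
s=sensors.get_state(); print(s['joints'].round(1),s['tcp_pos'])
cap('scene','s2.png');cap('wrist','w2.png');cap('top','t2.png')
E
```

```text
time_s: 2.7
tcp_pos: [0.3576, -0.2324, 0.4942]
eef_rot: [179.8, -0.1, -156.4]
contact_force: [1.2, -0.1, 0.2]
gripper_width: 0.0876
time_s: 3.4
tcp_pos: [0.4126, 0.03, 0.4924]
eef_rot: [179.8, -0.2, -156.2]
contact_force: [-0.3, -0.5, -0.7]
gripper_width: 0.0877
[ 31.6  -8.5   1.1  -0.2 -99.8 -97.8] [0.41263855 0.03003373 0.49242923]
```

View pics/s2.png

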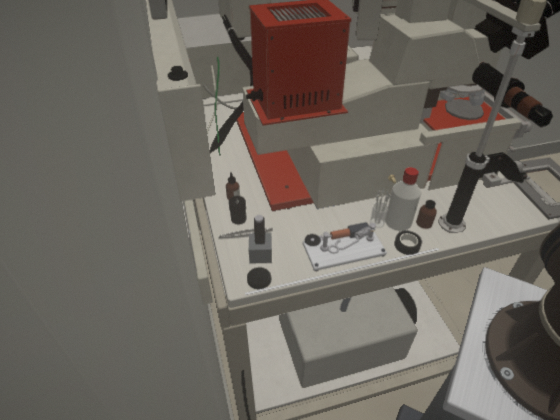

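View pics/w2.png

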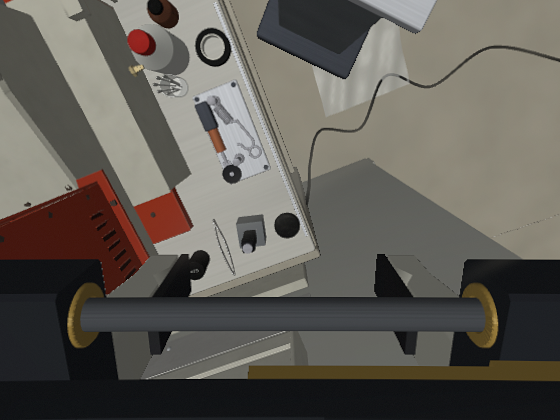

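View pics/t2.png

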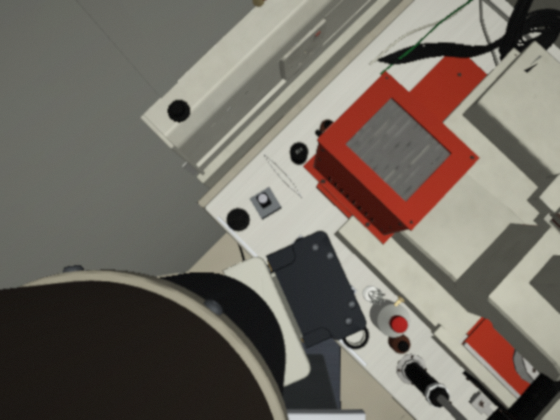

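```bash
python3 - <<'E'
from h import *
S=cap('scene');T=cap('top');W=cap('wrist')
p=S['s']['tcp_pos']; print(p,proj(S,p),proj(T,p),proj(W,p))
print('cam',W['wc'][:3,3], S['wc'][:3,3])
for n,q in dict(post=[.4565,-.034,.058],hole=[.567,.034,.042],htop=[.5695,.034,.102],stud=[.384,-.107,.055],boxTL=[.594,-.049,.434]).items(): print(n,proj(W,q).round(1),proj(S,q).round(1),proj(T,q).round(1))
R0=R.from_euler('xyz',S['s']['eef_rot'],degrees=True).as_matrix()
print('tool x',R0[:,0].round(3),'y',R0[:,1].round(3))
for z in(.066,.12,.2): print([proj(T,p+R0@np.array([sx*.039,sy*.0965,-z])).round().tolist() for sx in(-1,1) for sy in(-1,1)])
E
```

```text
[0.41231017 0.02726056 0.49358958] [363.95952469  21.15765701] [240.85186517 311.8824172 ] [286.2103919  272.92985153]
cam [ 0.34252757 -0.00561077  0.65111778] [0.249398   0.52238856 0.66377539]
post [237.4 162.7] [325.4 232.6] [300.7 259. ]
hole [251.3 233.6] [260.7 240.1] [265.3 202.1]
htop [247.8 247.6] [258.6 218.2] [263.1 197.2]
stud [211.  101.1] [372.2 223.6] [339.7 297.4]
boxTL [ 88.1 408.2] [265.7  25.9] [316.1 139.7]
tool x [-0.916 -0.4    0.002] y [-0.4    0.916  0.003]
[[320.0, 230.0], [108.0, 323.0], [359.0, 318.0], [144.0, 411.0]]
[[324.0, 227.0], [79.0, 334.0], [370.0, 329.0], [120.0, 435.0]]
[[333.0, 218.0], [15.0, 357.0], [394.0, 353.0], [68.0, 488.0]]
```

```bash
python3 - <<'E'
from h import *
cap('scene','s3.png')
a=cv2.imread('pics/t2.png')[215:420,170:400]; cv2.imwrite('pics/t2z.png',np.clip(cv2.resize(a,None,fx=2.9,fy=2.9).astype(int)*2,0,255).astype(np.uint8))
E
```

```text
(no output)
```

View pics/s3.png

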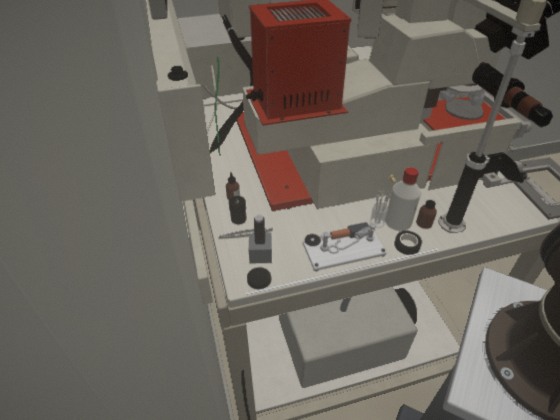

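View pics/t2z.png

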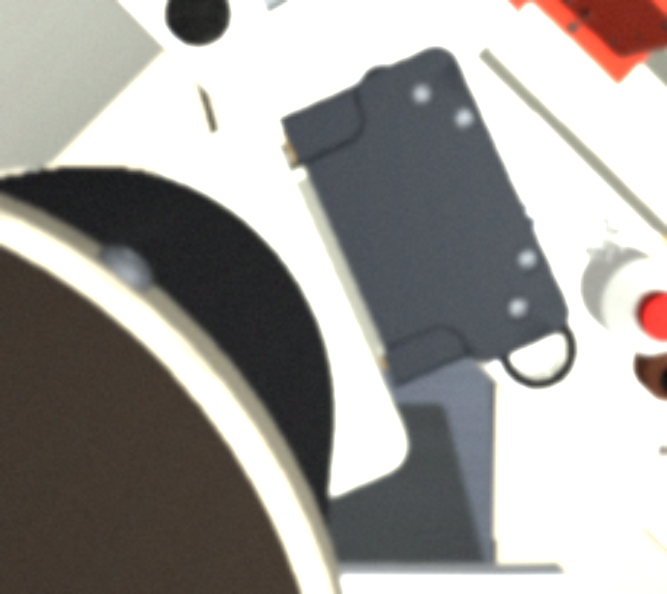

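```bash
python3 -m handwheel '[0.3,0,-5,0,0,0.05, 0.6,0,-10,0,0,0.1, 0.8,0,-15,0,0,0.108, 1,0,-20,0,0,0.108, 1,0,-23,0,0,0.108, 1,0,-23,0,0,0.108]'; python3 - <<'E'
from h import *
s=sensors.get_state(); print(s['joints'].round(1),s['tcp_pos'])
cap('scene','s4.png');cap('wrist','w4.png');cap('top','t4.png')
E
```

```text
time_s: 4.35
tcp_pos: [0.4199, 0.0251, 0.2606]
eef_rot: [179.8, -0.5, -150.4]
contact_force: [0.4, 1.0, 0.1]
gripper_width: 0.0876
[ 30.3  -5.5 -25.4  -0.3 -70.5 -90.6] [0.41992524 0.02507413 0.26058206]
```

View pics/s4.png

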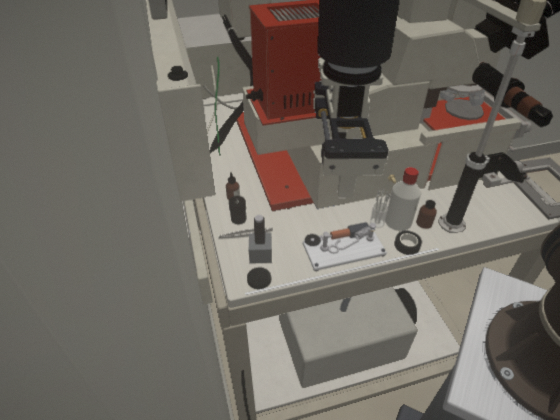

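View pics/w4.png

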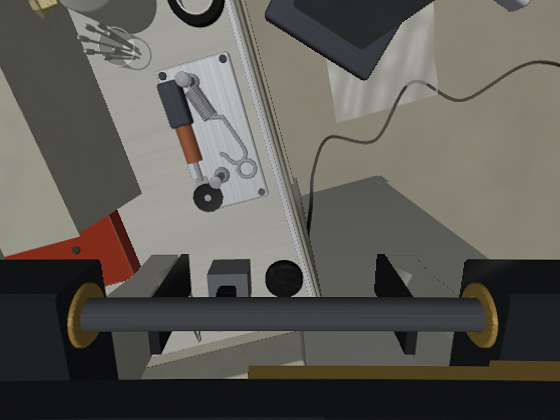

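View pics/t4.png

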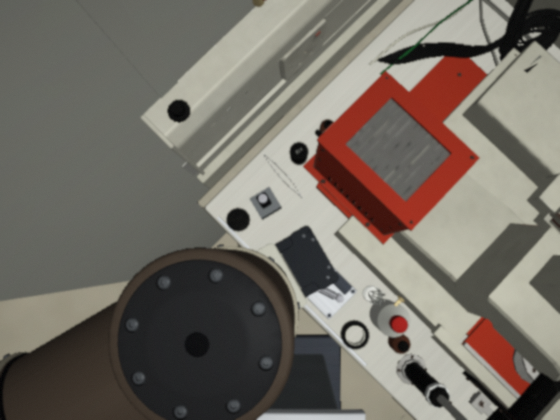

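```bash
python3 - <<'E'
from h import *
a=cv2.imread('pics/s4.png')[0:210,270:430]; cv2.imwrite('pics/s4z.png',np.clip(cv2.resize(a,None,fx=2.85,fy=2.85,interpolation=cv2.INTER_CUBIC).astype(int)*2,0,255).astype(np.uint8))
S=cap('scene');s=S['s'];p=s['tcp_pos']; R0=R.from_euler('xyz',s['eef_rot'],degrees=True).as_matrix()
for z in(0,.019,.066,.1,.12,.15,.2,.25,.3):
  q=proj(S,p+R0@np.array([0,0,-z])); 
  print(z,((q-[270,0])*2.85).round().tolist(),'y ends',[(((proj(S,p+R0@np.array([sx*.039,sy*.0965,-z]))-[270,0])*2.85).round().tolist()) for sx in(1,-1) for sy in(-1,1)])
E
```

```text
0 [195.0, 486.0] y ends [[241.0, 389.0], [297.0, 608.0], [112.0, 389.0], [136.0, 609.0]]
0.019 [198.0, 458.0] y ends [[245.0, 361.0], [303.0, 579.0], [113.0, 361.0], [138.0, 579.0]]
0.066 [207.0, 382.0] y ends [[255.0, 289.0], [319.0, 500.0], [117.0, 289.0], [145.0, 501.0]]
0.1 [214.0, 323.0] y ends [[263.0, 234.0], [332.0, 437.0], [120.0, 233.0], [150.0, 437.0]]
0.12 [218.0, 285.0] y ends [[267.0, 199.0], [340.0, 398.0], [122.0, 198.0], [154.0, 398.0]]
0.15 [225.0, 226.0] y ends [[275.0, 145.0], [353.0, 335.0], [125.0, 144.0], [159.0, 334.0]]
0.2 [237.0, 119.0] y ends [[288.0, 47.0], [376.0, 217.0], [130.0, 45.0], [168.0, 216.0]]
0.25 [250.0, -2.0] y ends [[302.0, -61.0], [403.0, 83.0], [136.0, -63.0], [179.0, 80.0]]
0.3 [264.0, -137.0] y ends [[316.0, -179.0], [432.0, -71.0], [142.0, -182.0], [191.0, -76.0]]
```

View pics/s4z.png

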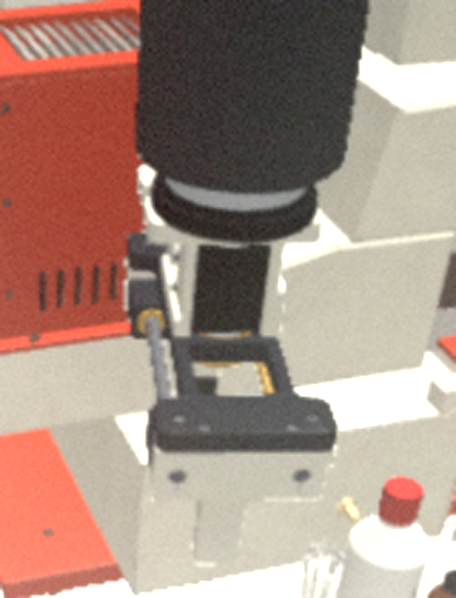

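```bash
python3 - <<'E'
from h import *
W=cap('wrist','w5.png')
a=W['img'][55:205,150:290,::-1]; cv2.imwrite('pics/w5z.png',cv2.resize(a,None,fx=4,fy=4,interpolation=cv2.INTER_CUBIC))
a=W['img'][250:305,180:320,::-1]; cv2.imwrite('pics/w5y.png',cv2.resize(a,None,fx=5,fy=5,interpolation=cv2.INTER_CUBIC))
E
```

```text
(no output)
```

View pics/w5z.png

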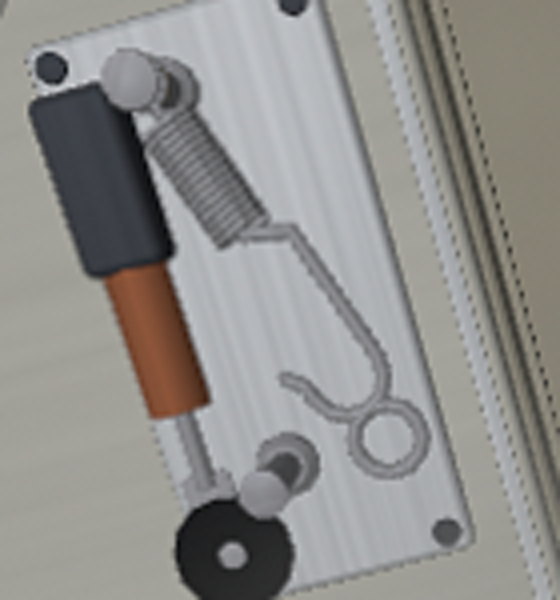

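View pics/w5y.png

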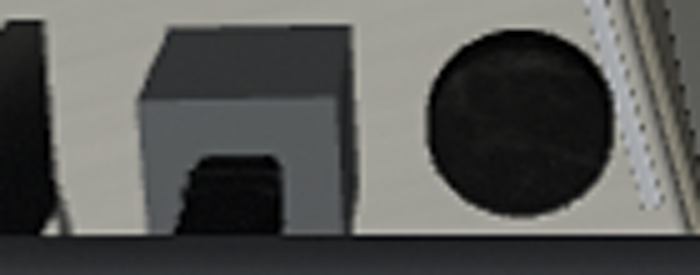

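In w5z the stud head is at (130,80), the post head at (265,493) and the eye at (390,438). In w5y the stand's near top edge runs (138,100)–(335,93), and the handle foot edge is at (197–285,158).

```bash
python3 - <<'E'
from h import *
W=cap('wrist');T=cap('top')
z=lambda u,v:(u/4+150-.4,v/4+55-.4); y=lambda u,v:(u/5+180-.4,v/5+250-.4)
t=lambda u,v:(u/3+220-.33,v/3+130-.33)
for n,a,b,h in (('stud',(130,80),(360,503),.055),('post',(265,493),(243,388),.058),('eye',(390,438),(211,432),.045)):
    p,e=tri(ray(W,*z(*a)),ray(T,*t(*b))); print(n,p.round(4),round(e,4),onz(W,*z(*a),h).round(4))
e=[onz(W,*y(*q),.042) for q in((138,100),(335,93))]; print('front edge',np.round(e,4),np.linalg.norm(e[0]-e[1]))
d=e[1]-e[0]; print('edge dir deg',np.degrees(np.arctan2(d[1],d[0])))
for q in((197,158),(285,158)): print('handle foot',onz(W,*y(*q),.042).round(4))
d/=np.linalg.norm(d); n=np.array([d[1],-d[0],0]); m=(e[0]+e[1])/2
print('hole cand',(m+n*.023).round(4),(m-n*.023).round(4))
E
```

```text
stud [ 0.3834 -0.1078  0.0477] 0.0003 [ 0.3827 -0.106   0.055 ]
post [ 0.4564 -0.0342  0.0512] 0.0005 [ 0.4546 -0.0341  0.058 ]
eye [ 0.4285 -0.0133  0.047 ] 0.0003 [ 0.4289 -0.0132  0.045 ]
front edge [[0.559  0.0044 0.042 ]
 [0.5353 0.0427 0.042 ]] 0.045047918874675894
edge dir deg 121.8071201376614
handle foot [0.5655 0.0228 0.042 ]
handle foot [0.5554 0.0404 0.042 ]
hole cand [0.5667 0.0357 0.042 ] [0.5276 0.0114 0.042 ]
```

```bash
python3 -m handwheel '[3.5,0,-1,0,0,0.038, 7,0,-5,0,0,0.038, 7.3,-0.1,-10,0,0,0.038, 7.3,-0.1,-15,0,0,0.038, 7.3,-0.1,-19,0,0,0.038, 7.3,-0.1,-21.2,0,0,0.038, 7.3,-0.1,-21.2,0,0,0.038]'; python3 - <<'E'
from h import *
s=sensors.get_state(); print(s['joints'].round(1),s['tcp_pos'].round(4))
cap('scene','s6.png');cap('wrist','w6.png')
h=np.array([.5685,.0352]); print((h-s['tcp_pos'][:2])*100)
a=np.radians(31.8); p=np.array([np.cos(a),np.sin(a)]); print('pre',(h-.045*p-s['tcp_pos'][:2])*100)
E
```

```text
time_s: 5.4
tcp_pos: [0.4946, 0.0254, 0.0514]
eef_rot: [179.8, -0.2, -148.2]
contact_force: [0.5, 0.6, 0.2]
gripper_width: 0.0876
[ 25.6  15.  -34.1  -0.3 -41.2 -83.5] [0.4946 0.0254 0.0514]
[7.38883074 0.98450824]
pre [ 3.56431362 -1.38679284]
```

View pics/s6.png

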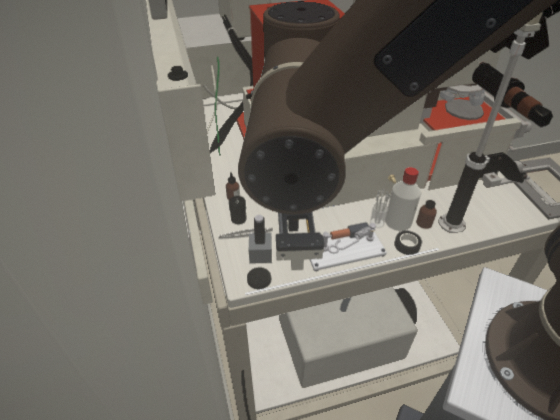

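View pics/w6.png

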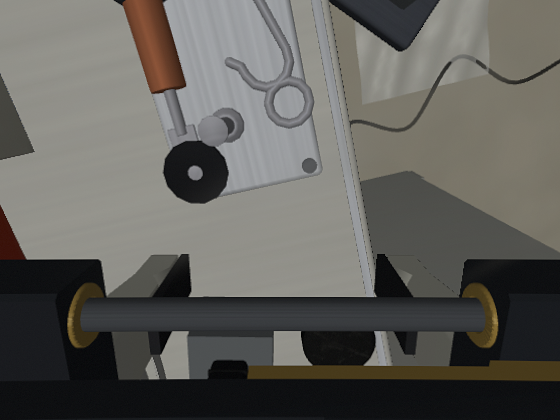

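```bash
python3 - <<'E'
from h import *
S=cap('scene');s=S['s'];p=s['tcp_pos'];j=np.radians(s['joints'][0])
f=np.array([np.cos(j),np.sin(j),0]);l=np.array([-np.sin(j),np.cos(j),0])
o,d=ray(S,291,178)
# intersect with vertical plane containing tcp and l (normal f)
for off in(0,-.03,.03):
    k=((p+off*f-o)@f)/(d@f); q=o+k*d; print(off,q.round(3),'lat',((q-p)@l).round(3),'up',(q-p)[2].round(3),'u',(q[0]+q[1])/2**.5)
print(p, f,l)
E
```

```text
0 [0.391 0.248 0.418] lat 0.246 up 0.364 u 0.4519699225539622
-0.03 [-0.063  1.127  1.205] lat 1.235 up 1.15 u 0.7526122133964687
0.03 [ 0.845 -0.63  -0.368] lat -0.742 up -0.423 u 0.15132763171145505
[0.49709891 0.02624399 0.054747  ] [0.90210415 0.43151836 0.        ] [-0.43151836  0.90210415  0.        ]
```

```bash
python3 - <<'E'
import cv2,numpy as np
a=cv2.imread('pics/s6.png')[0:280,150:400]; cv2.imwrite('pics/s6z.png',np.clip(cv2.resize(a,None,fx=2.1,fy=2.1).astype(int)*2,0,255).astype(np.uint8))
E
```

```text
(no output)
```

View pics/s6z.png

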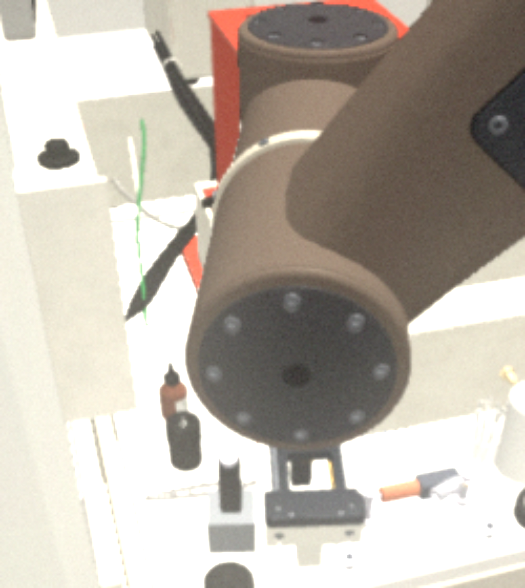

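```bash
python3 - <<'E'
from h import *
S=cap('scene');T=cap('top')
un=np.array([1,1,0])/2**.5
for q in((165,232),(200,522),(120,535),(50,245)):
  o,d=ray(S,q[0]/2.7+139.7,q[1]/2.7-.3)
  for U in(.48,.49,.5):
    k=(U-o@un)/(d@un); P=o+k*d; print(q,U,P.round(3),'w',((P[0]-P[1])/2**.5).round(3),proj(T,P).round(1), ((proj(T,P)-[129.7,49.7])*2.1).round())
print([sensors.get_state()['tcp_pos'].round(4).tolist() for _ in range(4)])
E
```

```text
(165, 232) 0.48 [ 0.811 -0.132  0.247] w 0.666 [361.2  34.8] [486. -31.]
(165, 232) 0.49 [ 0.725 -0.032  0.31 ] w 0.536 [299.3  71. ] [356.  45.]
(165, 232) 0.5 [0.64  0.067 0.373] w 0.405 [221.7 117.1] [193. 142.]
(200, 522) 0.48 [ 0.85  -0.171 -0.104] w 0.722 [357.3  87.8] [478.  80.]
(200, 522) 0.49 [ 0.759 -0.066  0.012] w 0.583 [314.6 110.9] [388. 129.]
(200, 522) 0.5 [0.667 0.04  0.129] w 0.444 [258.9 141.3] [271. 192.]
(120, 535) 0.48 [-2.293  2.971  3.618] w -3.722 [ 679.9 -119.6] [1155. -355.]
(120, 535) 0.49 [-1.906  2.599  3.169] w -3.185 [ 689.8 -123.4] [1176. -363.]
(120, 535) 0.5 [-1.519  2.226  2.719] w -2.648 [ 702.1 -127.4] [1202. -372.]
(50, 245) 0.48 [-1.41   2.089  1.765] w -2.475 [342.6 149. ] [447. 209.]
(50, 245) 0.49 [-1.158  1.851  1.598] w -2.128 [132.3 323.2] [  5. 574.]
(50, 245) 0.5 [-0.905  1.613  1.43 ] w -1.78 [-352.3  709.1] [-1012.  1385.]
[[0.4976, 0.0266, 0.0558], [0.4976, 0.0266, 0.0558], [0.4976, 0.0266, 0.0558], [0.4976, 0.0266, 0.0558]]
```

```bash
python3 - <<'E'
from h import *
S=cap('scene');T=cap('top')
t=lambda u,v:ray(T,u/2.1+129.7,v/2.1+49.7); s=lambda u,v:ray(S,u/2.7+139.7,v/2.7-.3)
for a,b in (((90,203),(165,232)),((140,245),(165,232)),((150,280),(200,522)),((157,262),(200,522)),((140,245),(200,522)),((22,142),(52,245))):
    p,e=tri(t(*a),s(*b)); print(a,b,p.round(3),'gap',round(e,4),'u',((p[0]+p[1])/2**.5).round(3),'w',((p[0]-p[1])/2**.5).round(3))
q=sensors.get_state(); print({k:np.round(v,3) for k,v in q.items()})
E
```

```text
(90, 203) (165, 232) [0.595 0.12  0.407] gap 0.0006 u 0.506 w 0.335
(140, 245) (165, 232) [0.587 0.103 0.398] gap 0.0347 u 0.488 w 0.342
(150, 280) (200, 522) [0.584 0.126 0.227] gap 0.0137 u 0.502 w 0.323
(157, 262) (200, 522) [0.595 0.12  0.219] gap 0.0045 u 0.506 w 0.335
(140, 245) (200, 522) [0.599 0.128 0.225] gap 0.0128 u 0.514 w 0.333
(22, 142) (52, 245) [0.631 0.161 0.41 ] gap 0.0001 u 0.56 w 0.332
{'time_s': np.float64(5.75), 'joints': array([ 25.563,  14.572, -33.9  ,  -0.249, -41.252, -83.507]), 'qd': array([-0.006,  0.297, -0.443,  0.014,  0.26 ,  0.065]), 'joint_torque': array([ 1.3000e-02, -4.1042e+01,  2.0639e+01,  4.9170e+00, -7.2000e-02,
        0.0000e+00]), 'tcp_pos': array([0.497, 0.026, 0.055]), 'eef_rot': array([ 179.867,    0.293, -148.131]), 'contact_force': array([-0.669,  0.004, -0.155]), 'moment': array([0.039, 0.064, 0.015]), 'gripper_width': np.float64(0.088)}
```

```bash
python3 -m handwheel '[1.6,-0.7,0,0.023,-0.037,0, 3.2,-1.5,0,0.046,-0.074,0, 4.2,-0.9,0,0.046,-0.074,0, 5.2,-0.3,0,0.046,-0.074,0, 6.2,0.3,0,0.046,-0.074,0, 7.1,0.8,0,0.046,-0.074,0, 7.1,0.8,0,0.046,-0.074,0]'; python3 - <<'E'
from h import *
cap('scene','s7.png');cap('wrist','w7.png');cap('top','t7.png')
s=sensors.get_state(); print(s['joints'].round(1),s['tcp_pos'].round(4),s['eef_rot'],s['contact_force'])
E
```

```text
time_s: 6.45
tcp_pos: [0.5696, 0.0356, 0.0553]
eef_rot: [179.9, 5.3, -148.1]
contact_force: [-1.4, -0.1, 0.3]
gripper_width: 0.0876
[ 22.5  18.2 -28.1  -1.6 -38.6 -79.4] [0.5677 0.0345 0.055 ] [ 179.84838371    5.22631753 -148.11887808] [ 0.79375959 -0.33389771  0.55328563]
```

View pics/s7.png

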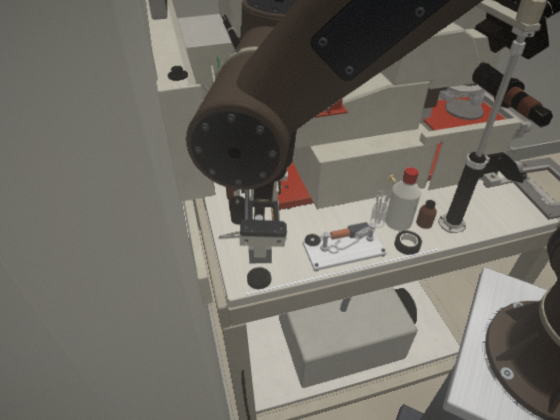

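View pics/w7.png

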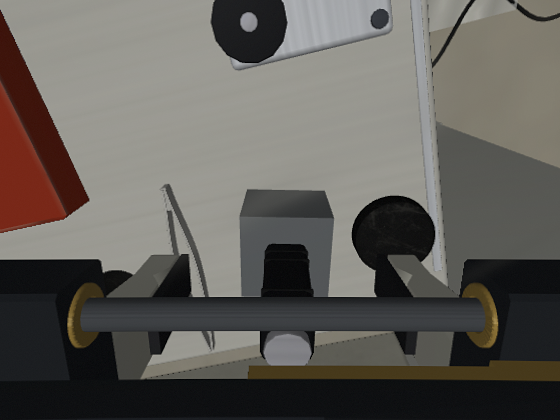

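View pics/t7.png

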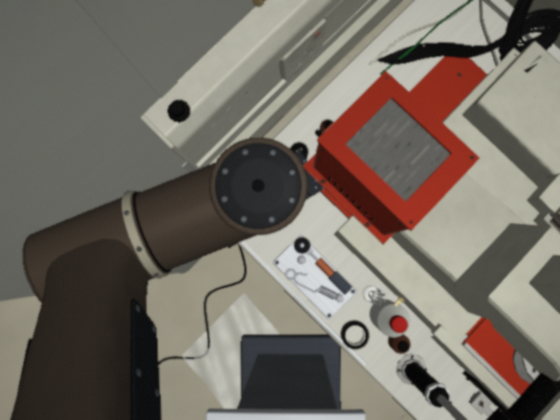

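The handle sits square and centred between the jaws, at u≈287 with the jaws at 189 and 377, and there is no contact force. Closing.

```bash
python3 -m handwheel '[0,0,0,0,0,0, 0,0,0,0,0,0, 0,0,0,0,0,0, 0,0,0,0,0,0, 0,0,0,0,0,0, 0,0,0,0,0,0]' 255 45; python3 -m handwheel '[0,0,0,0,0,0, 0,0,0,0,0,0]'
```

```text
time_s: 7.2
tcp_pos: [0.5677, 0.0345, 0.0551]
eef_rot: [179.8, 5.2, -148.1]
contact_force: [-1.1, 0.4, -0.1]
gripper_width: 0.0454
time_s: 7.4
tcp_pos: [0.5676, 0.0345, 0.0551]
eef_rot: [179.8, 5.2, -148.1]
contact_force: [-0.6, 1.0, -0.3]
gripper_width: 0.0293
```

```bash
python3 -m handwheel '[0,0,0,0,0,0, 0,0,0,0,0,0, 0,0,0,0,0,0, 0,0,0,0,0,0]'; python3 - <<'E'
from h import *
cap('wrist','w8.png')
s=sensors.get_state(); print(s['tcp_pos'].round(4),s['contact_force'],s['gripper_width'])
E
```

```text
time_s: 7.8
tcp_pos: [0.5676, 0.0345, 0.0551]
eef_rot: [179.8, 5.2, -148.1]
contact_force: [-0.7, 0.4, -0.0]
gripper_width: 0.0197
[0.5676 0.0345 0.0551] [ 0.87061003  0.77110983 -1.08496762] 0.019803161747628167
```

View pics/w8.png

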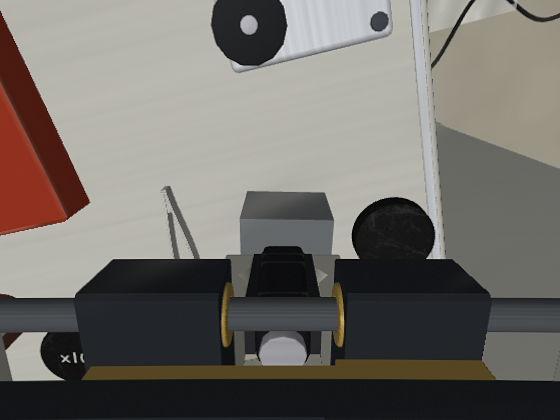

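```bash
python3 -m handwheel '[0,0,0.2,0,0,0, 0,0,0.3,0,0,0.13, 0,0,0.3,0,0,0.26, 0,0,0.3,0,0,0.39, 0,0,0.3,0,0,0.52, 0,0,0.3,0,0,0.61, 0,0,0.3,0,0,0.61]'; python3 - <<'E'
from h import *
cap('wrist','w9.png')
s=sensors.get_state(); print(s['tcp_pos'].round(4),s['contact_force'],s['moment'],s['gripper_width'])
E
```

```text
time_s: 8.55
tcp_pos: [0.5679, 0.0344, 0.0581]
eef_rot: [179.9, 5.2, -113.1]
contact_force: [-0.1, 0.1, -0.4]
gripper_width: 0.0199
[0.5677 0.0344 0.0581] [-0.08888661 -0.37663402 -0.45613019] [-0.21310604  0.20375305 -0.02908416] 0.019987441752383574
```

View pics/w9.png

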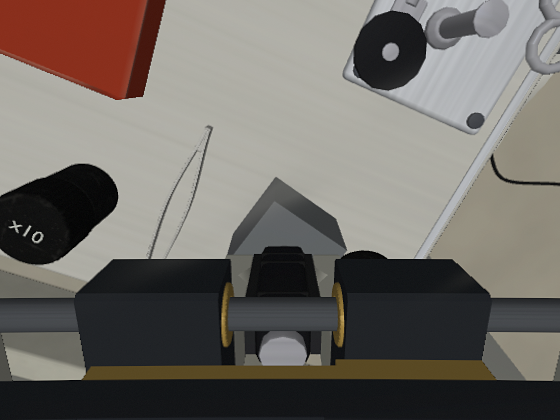

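```bash
python3 -m handwheel '[0,0,1,0,0,0, 0,0,2,0,0,0, 0,0,3,0,0,0, 0,0,3.6,0,0,0, -0.1,0,4.0,0,0,0, -0.1,0,4.0,0,0,0]'; python3 - <<'E'
from h import *
cap('scene','s10.png');cap('wrist','w10.png')
s=sensors.get_state(); print(s['tcp_pos'].round(4),s['contact_force'],s['moment'],s['gripper_width'])
E
```

```text
time_s: 9.2
tcp_pos: [0.567, 0.0345, 0.0989]
eef_rot: [179.9, 5.3, -113.3]
contact_force: [-0.0, -0.1, -0.7]
gripper_width: 0.0199
[0.5665 0.0344 0.098 ] [ 0.41984381 -0.51531454 -0.60070537] [-0.24618579  0.14524425  0.02805876] 0.01975946019763374
```

View pics/s10.png

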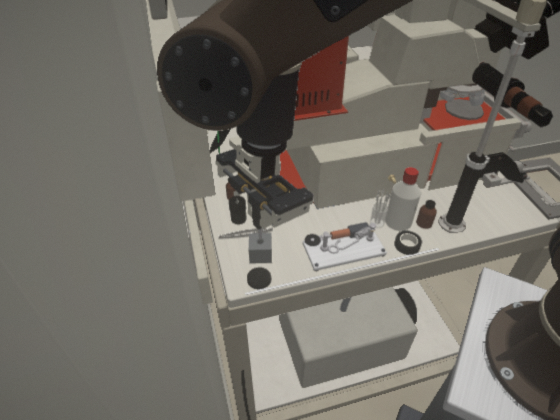

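```bash
python3 -m handwheel '[-3,0,0,0,0,0, -6,0,1,0,0,0.1, -9,0,2,0,0,0.24, -11,-1,3.2,0,0,0.38, -12,-2,3.2,0,0,0.52, -12,-2,3.2,0,0,0.66, -12,-2,3.2,0,0,0.8, -12,-2,3.2,0,0,0.94]'; python3 -m handwheel '[0,0,0,0,0,0.14, 0,0,0,0,0,0.194, 0,0,0,0,0,0.194, 0,0,0,0,0,0.194]'; python3 - <<'E'
from h import *
cap('scene','s11.png');cap('wrist','w11.png');cap('top','t11.png')
s=sensors.get_state(); print(s['tcp_pos'].round(4),s['contact_force'],s['moment'],s['gripper_width'],s['joints'].round(1))
E
```

```text
time_s: 10.1
tcp_pos: [0.4463, 0.0142, 0.1298]
eef_rot: [179.8, 5.2, -59.2]
contact_force: [-0.2, -0.2, -0.7]
gripper_width: 0.02
time_s: 10.5
tcp_pos: [0.4461, 0.0142, 0.1294]
eef_rot: [179.8, 5.3, -48.2]
contact_force: [0.3, -0.2, -1.4]
gripper_width: 0.0201
[0.4462 0.0141 0.1297] [-0.19273341 -0.03979546 -0.65247669] [-0.2551428  -0.14451365 -0.00568213] 0.019760355022369943 [ 22.6   6.5 -29.8  -5.9 -55.8  22.7]
```

View pics/s11.png

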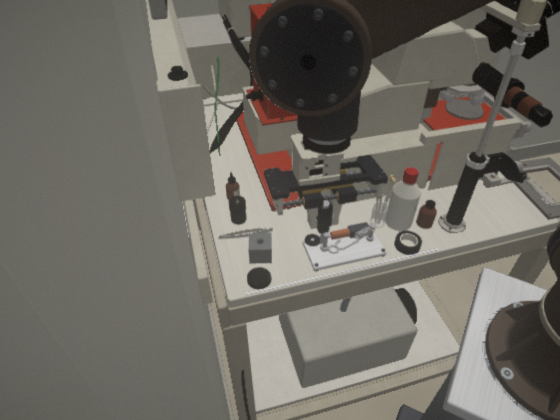

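View pics/w11.png

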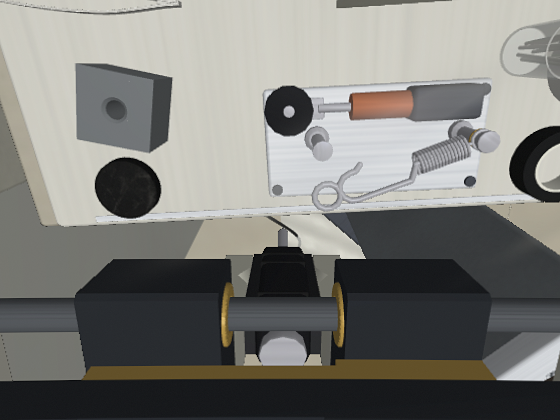

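View pics/t11.png

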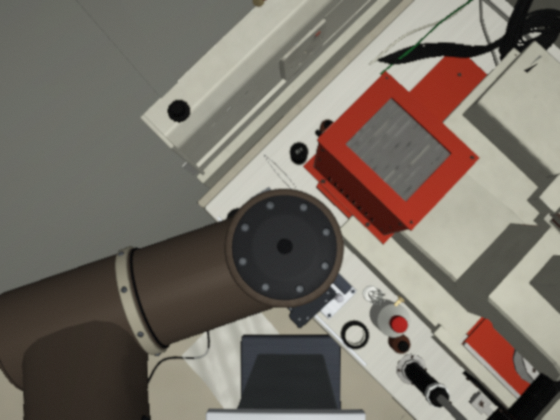

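The wrist view shows the pin tip at about (283,230), the eye at (328,194), the post head at (322,150), the stud head at (486,141) and the hole at (115,110). I'll zoom in to measure.

```bash
python3 - <<'E'
from h import *
W=cap('wrist','w12.png');S=cap('scene','s12.png')
a=W['img'][120:260,255:395,::-1]; cv2.imwrite('pics/w12a.png',cv2.resize(a,None,fx=4,fy=4,interpolation=cv2.INTER_CUBIC))
a=S['img'][170:270,280:400,::-1]; cv2.imwrite('pics/s12a.png',np.clip(cv2.resize(a,None,fx=5,fy=5,interpolation=cv2.INTER_CUBIC).astype(int)*2,0,255).astype(np.uint8))
g=cv2.cvtColor(W['img'],cv2.COLOR_RGB2GRAY)
a=W['img'][80:140,85:145,::-1]; cv2.imwrite('pics/w12h.png',cv2.resize(a,None,fx=8,fy=8,interpolation=cv2.INTER_CUBIC))
E
```

```text
(no output)
```

View pics/w12a.png

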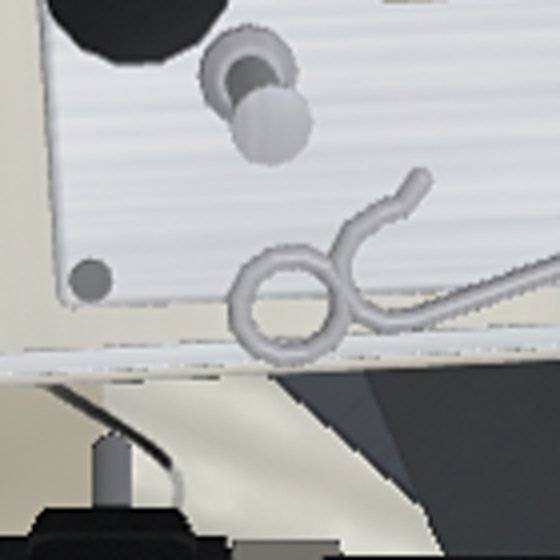

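View pics/s12a.png

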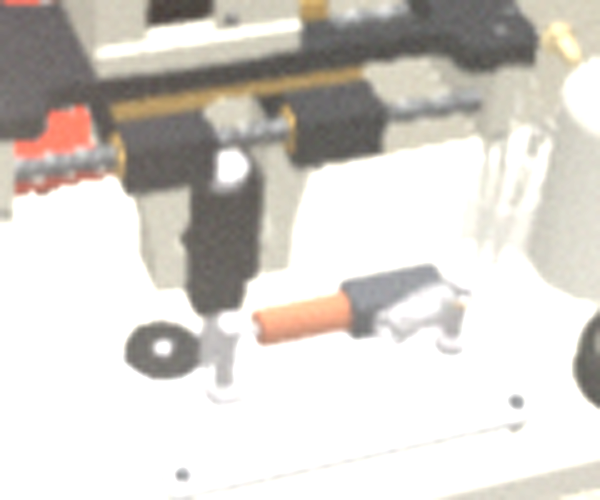

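View pics/w12h.png

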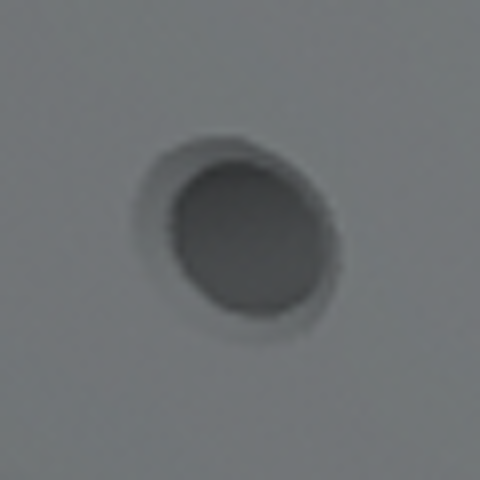

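```bash
python3 - <<'E'
from h import *
W=cap('wrist');s=W['s'];p=s['tcp_pos']
z=lambda u,v:(u/4+255-.4,v/4+120-.4)
tip=onz(W,*z(112,432),p[2]-.0511); print('tcp',p.round(4),'tip',tip.round(4),'off',(tip-p).round(4))
eye=onz(W,*z(290,304),.045);post=onz(W,*z(272,124),.058);hole=onz(W,238/8+85-.4,241/8+80-.4,.042)
print('eye',eye.round(4),'post',post.round(4),'hole',hole.round(4))
stud=onz(W,486,141,.055);print('stud',stud.round(4), 'd',np.linalg.norm((post-stud)[:2]),np.linalg.norm((eye-stud)[:2]), np.degrees(np.arctan2(*(post-stud)[1::-1])),np.degrees(np.arctan2(*(eye-stud)[1::-1])))
print('rel eye-tip',(eye-tip).round(4))
R0=R.from_euler('xyz',s['eef_rot'],degrees=True).as_matrix(); print('toolx',R0[:,0],'off in tool',(R0.T@(tip-p)).round(4))
E
```

```text
tcp [0.4462 0.0141 0.1298] tip [0.4471 0.0123 0.0787] off [ 0.0009 -0.0019 -0.0511]
eye [ 0.4302 -0.0144  0.045 ] post [ 0.4571 -0.0355  0.058 ] hole [0.5681 0.0346 0.042 ]
stud [ 0.3862 -0.1058  0.055 ] d 0.09981047862496203 0.1014843214640493 44.78455908691444 64.33227118269551
rel eye-tip [-0.0169 -0.0266 -0.0337]
toolx [ 0.66523571 -0.74102245 -0.09136285] off in tool [0.0066 0.0004 0.0507]
```

```bash
python3 -m handwheel '[-0.9,-1.4,0,0,0,0, -1.7,-2.65,-1,0,0,0, -1.7,-2.65,-2.4,0,0,0, -1.7,-2.65,-2.4,0,0,0, -1.7,-2.65,-2.4,0,0,0]'; python3 - <<'E'
from h import *
W=cap('wrist','w13.png');S=cap('scene','s13.png')
a=W['img'][120:260,215:355,::-1]; cv2.imwrite('pics/w13a.png',cv2.resize(a,None,fx=4,fy=4,interpolation=cv2.INTER_CUBIC))
a=S['img'][190:275,300:400,::-1]; cv2.imwrite('pics/s13a.png',np.clip(cv2.resize(a,None,fx=6,fy=6,interpolation=cv2.INTER_CUBIC).astype(int)*1.3,0,255).astype(np.uint8))
print(W['s']['tcp_pos'],W['s']['contact_force'])
E
```

```text
time_s: 11.3
tcp_pos: [0.4287, -0.013, 0.1056]
eef_rot: [179.8, 5.3, -48.1]
contact_force: [-0.1, 0.5, -0.7]
gripper_width: 0.0195
[ 0.42874687 -0.01296486  0.10560457] [-0.07720723  0.45465261 -0.68318974]
```

View pics/w13a.png

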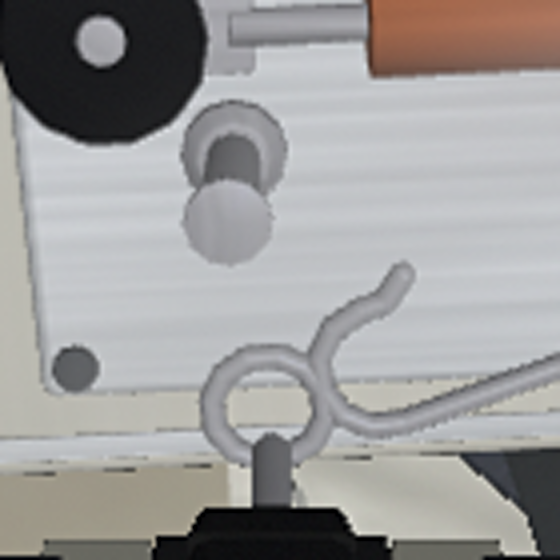

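View pics/s13a.png

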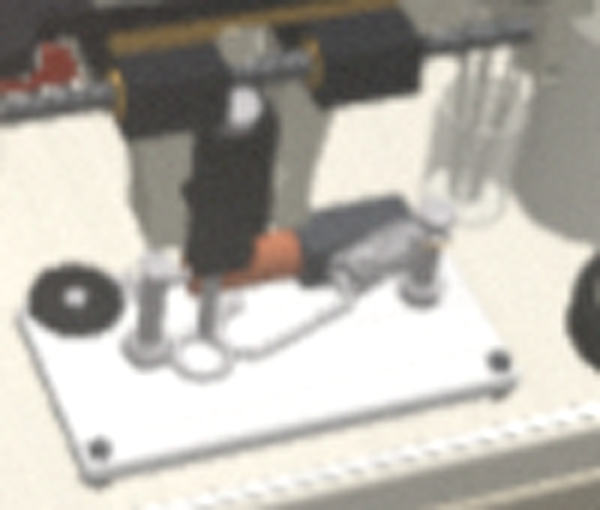

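```bash
python3 - <<'E'
from h import *
W=cap('wrist');S=cap('scene');p=W['s']['tcp_pos']
z=lambda u,v:(u/4+215-.4,v/4+120-.4)
y=lambda u,v:(u/6+300-.4,v/6+190-.4)
t=onz(W,*z(272,434),p[2]-.0511);e=onz(W,*z(267,405),.045);print('W',t.round(4),e.round(4),((e-t)*100).round(2))
t2=onz(S,*y(207,343),p[2]-.0511);e2=onz(S,*y(204,360),.045);print('S',t2.round(4),e2.round(4),((e2-t2)*100).round(2))
print(tri(ray(W,*z(272,434)),ray(S,*y(207,343))),tri(ray(W,*z(267,405)),ray(S,*y(204,360))))
E
```

```text
W [ 0.4301 -0.0141  0.055 ] [ 0.431  -0.0139  0.045 ] [ 0.08  0.02 -1.  ]
S [ 0.4266 -0.0099  0.055 ] [ 0.4273 -0.0114  0.045 ] [ 0.07 -0.14 -1.  ]
(array([ 0.42831448, -0.01302776,  0.05109708]), np.float64(0.0013165822666499553)) (array([ 0.42911799, -0.01337262,  0.04201084]), np.float64(0.0021392038284271508))
```

```bash
python3 -m handwheel '[0.07,-0.05,0,0,0,0, 0.07,-0.05,-0.8,0,0,0, 0.07,-0.05,-1.6,0,0,0, 0.07,-0.05,-2.3,0,0,0, 0.07,-0.05,-2.5,0,0,0, 0.07,-0.05,-2.5,0,0,0]'; python3 - <<'E'
from h import *
W=cap('wrist','w14.png');S=cap('scene','s14.png')
a=W['img'][120:260,215:355,::-1]; cv2.imwrite('pics/w14a.png',cv2.resize(a,None,fx=4,fy=4,interpolation=cv2.INTER_CUBIC))
a=S['img'][190:275,300:400,::-1]; cv2.imwrite('pics/s14a.png',np.clip(cv2.resize(a,None,fx=6,fy=6,interpolation=cv2.INTER_CUBIC).astype(int)*1.3,0,255).astype(np.uint8))
print(W['s']['tcp_pos'],W['s']['contact_force'])
E
```

```text
time_s: 12.1
tcp_pos: [0.4299, -0.0129, 0.0806]
eef_rot: [179.8, 5.3, -48.1]
contact_force: [0.0, -0.4, -0.4]
gripper_width: 0.02
[ 0.42989636 -0.01287835  0.08057636] [ 0.03482104 -0.4043288  -0.43013683]
```

View pics/w14a.png

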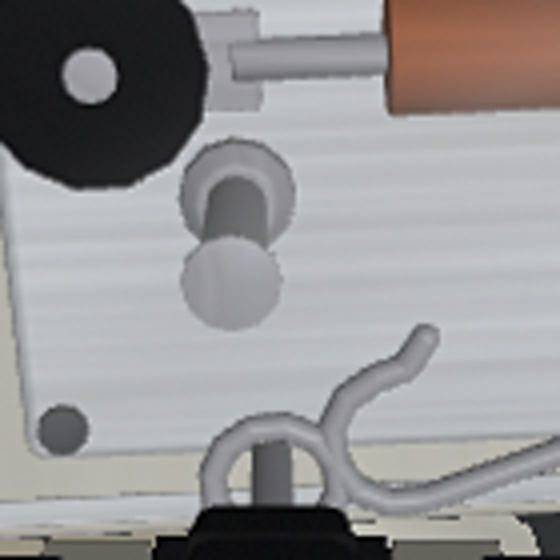

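View pics/s14a.png

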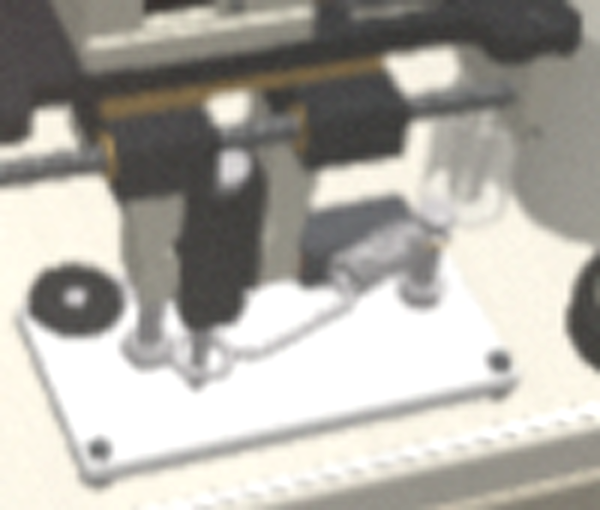

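Both views show the pin through the eye. Now I'll pull radially outward 44 mm, along 64.4°.

```bash
python3 -m handwheel '[0.4,0.83,0,0,0,0, 0.87,1.8,0,0,0,0, 1.3,2.7,0,0,0,0, 1.65,3.4,0,0,0,0, 1.9,3.95,0,0,0,0, 1.9,3.95,0,0,0,0]'; python3 - <<'E'
from h import *
W=cap('wrist','w15.png');S=cap('scene','s15.png')
a=W['img'][60:260,215:415,::-1]; cv2.imwrite('pics/w15a.png',cv2.resize(a,None,fx=3,fy=3,interpolation=cv2.INTER_CUBIC))
print(W['s']['tcp_pos'],W['s']['contact_force'],W['s']['moment'])
E
```

```text
time_s: 12.8
tcp_pos: [0.4494, 0.0273, 0.081]
eef_rot: [179.8, 5.2, -48.0]
contact_force: [-0.0, -2.8, -0.5]
gripper_width: 0.0197
[0.44944368 0.02728666 0.08103583] [-0.04007995 -2.80969328 -0.5012116 ] [-1.48034504  0.45698999  0.079152  ]
```

View pics/w15a.png

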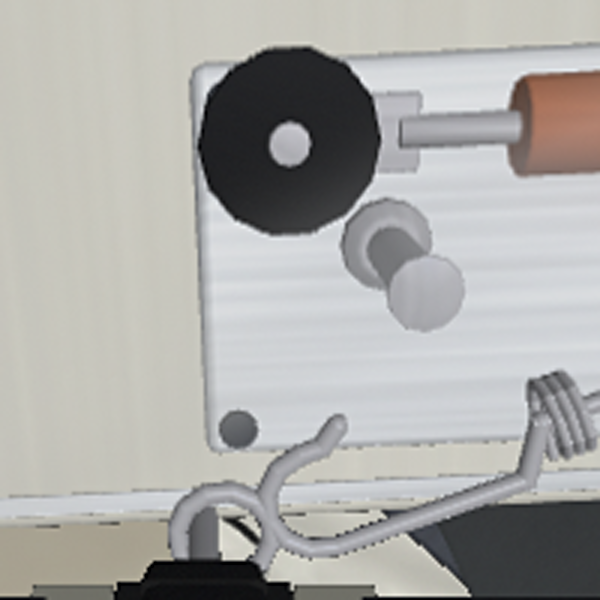

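```bash
python3 -m handwheel '[0.5,-0.25,0,0,0,0, 1.0,-0.55,0,0,0,0, 1.55,-0.88,0,0,0,0, 2.05,-1.23,0,0,0,0, 2.05,-1.23,0,0,0,0]'; python3 - <<'E'
from h import *
W=cap('wrist','w16.png');S=cap('scene','s16.png')
a=W['img'][60:260,195:395,::-1]; cv2.imwrite('pics/w16a.png',cv2.resize(a,None,fx=3,fy=3,interpolation=cv2.INTER_CUBIC))
print(W['s']['tcp_pos'],W['s']['contact_force'],W['s']['moment'])
z=lambda u,v:(u/3+195-.4,v/3+60-.4)
E
```

```text
time_s: 13.4
tcp_pos: [0.4702, 0.0138, 0.0809]
eef_rot: [179.8, 5.2, -48.1]
contact_force: [-1.8, -2.6, -0.7]
gripper_width: 0.0198
[0.47019777 0.01383278 0.08086841] [-1.84029782 -2.60290161 -0.70242836] [-1.31785514  0.74535633  0.1672924 ]
```

View pics/w16a.png

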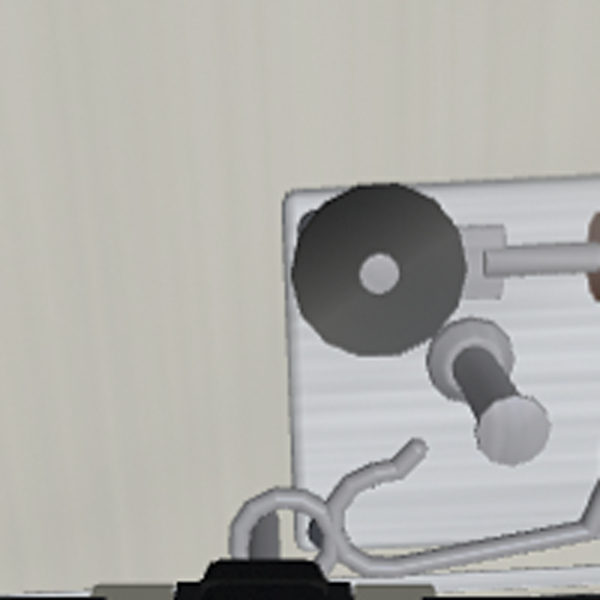

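```bash
python3 -m handwheel '[0.5,-0.35,0,0,0,0, 1.0,-0.74,0,0,0,0, 1.5,-1.18,0,0,0,0, 1.94,-1.58,0,0,0,0, 1.94,-1.58,0,0,0,0, 1.94,-1.58,0,0,0,0]'; python3 - <<'E'
from h import *
W=cap('wrist','w17.png');S=cap('scene','s17.png')
a=W['img'][60:300,195:495,::-1]; cv2.imwrite('pics/w17a.png',cv2.resize(a,None,fx=2.6,fy=2.4,interpolation=cv2.INTER_CUBIC))
a=S['img'][190:275,290:400,::-1]; cv2.imwrite('pics/s17a.png',cv2.resize(a,None,fx=6,fy=6,interpolation=cv2.INTER_CUBIC))
print(W['s']['tcp_pos'],W['s']['contact_force'],W['s']['moment'])
E
```

```text
time_s: 14.1
tcp_pos: [0.4888, -0.0019, 0.0807]
eef_rot: [179.8, 5.3, -48.1]
contact_force: [-3.3, -1.6, 0.2]
gripper_width: 0.0196
[ 0.48880328 -0.00192012  0.08067365] [-3.2551449  -1.60193897  0.17351614] [-1.18161637  0.81395036  0.11899032]
```

View pics/w17a.png

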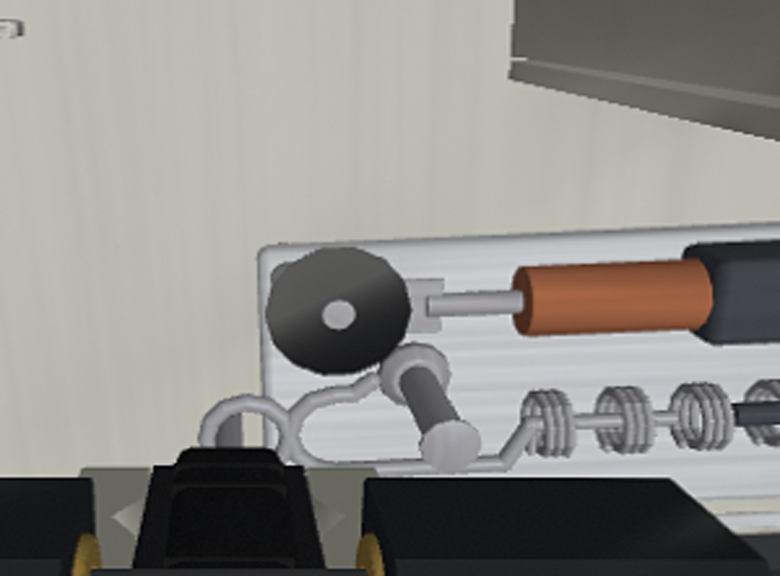

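View pics/s17a.png

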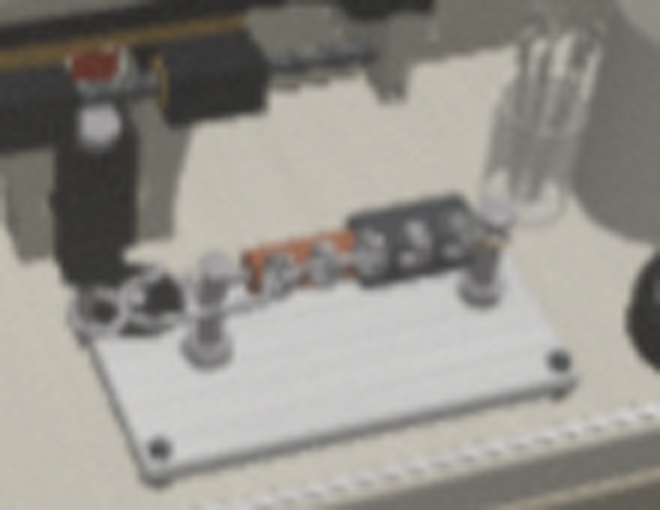

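```bash
python3 -m handwheel '[-0.1,0.1,0,0,0,0, -0.5,-0.35,0,0,0,0, -0.95,-0.8,0,0,0,0, -1.35,-1.2,0,0,0,0, -1.35,-1.2,0,0,0,0]'; python3 - <<'E'
from h import *
W=cap('wrist','w18.png');S=cap('scene','s18.png')
a=W['img'][60:300,195:495,::-1]; cv2.imwrite('pics/w18a.png',cv2.resize(a,None,fx=2.6,fy=2.4,interpolation=cv2.INTER_CUBIC))
print(W['s']['tcp_pos'],W['s']['contact_force'],W['s']['moment'])
E
```

```text
time_s: 14.7
tcp_pos: [0.4746, -0.0142, 0.0809]
eef_rot: [179.8, 5.3, -48.1]
contact_force: [-0.6, -2.6, -0.8]
gripper_width: 0.0196
[ 0.47460913 -0.01417082  0.08091964] [-0.60230553 -2.55027798 -0.81165413] [-0.90273956  0.51309794  0.08002737]
```

View pics/w18a.png

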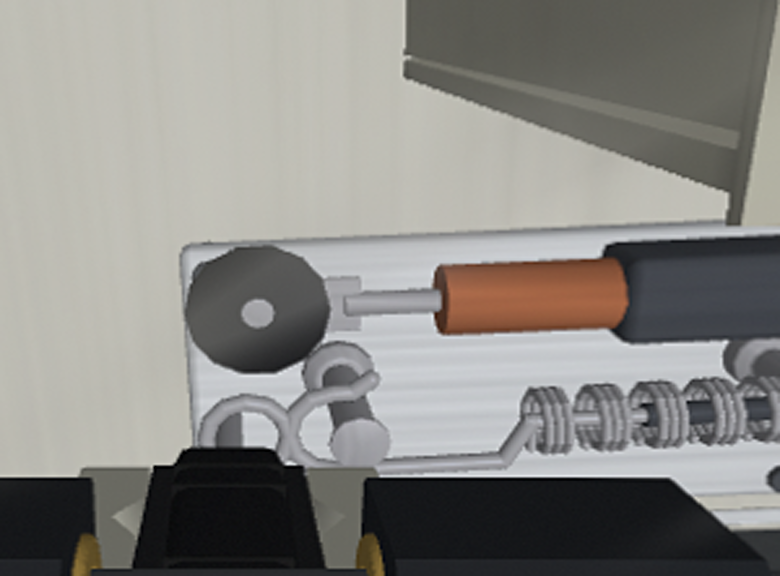

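```bash
python3 -m handwheel '[-0.2,-0.3,0,0,0,0, -0.4,-0.6,0,0,0,0, -0.6,-0.88,0,0,0,0, -0.6,-0.88,0,0,0,0, -0.6,-0.88,0,0,0,0]'; python3 - <<'E'
from h import *
W=cap('wrist','w19.png');S=cap('scene','s19.png')
a=W['img'][60:300,195:495,::-1]; cv2.imwrite('pics/w19a.png',cv2.resize(a,None,fx=2.6,fy=2.4,interpolation=cv2.INTER_CUBIC))
a=S['img'][190:275,290:400,::-1]; cv2.imwrite('pics/s19a.png',cv2.resize(a,None,fx=6,fy=6,interpolation=cv2.INTER_CUBIC))
print(W['s']['tcp_pos'],W['s']['contact_force'],W['s']['moment'])
E
```

```text
time_s: 15.3
tcp_pos: [0.4698, -0.0225, 0.0812]
eef_rot: [179.9, 5.2, -48.1]
contact_force: [0.6, 0.6, 0.3]
gripper_width: 0.0197
[ 0.46983944 -0.02246062  0.08116899] [0.64730572 0.5608697  0.25359307] [-0.24654447 -0.09736529 -0.01397614]
```

View pics/w19a.png

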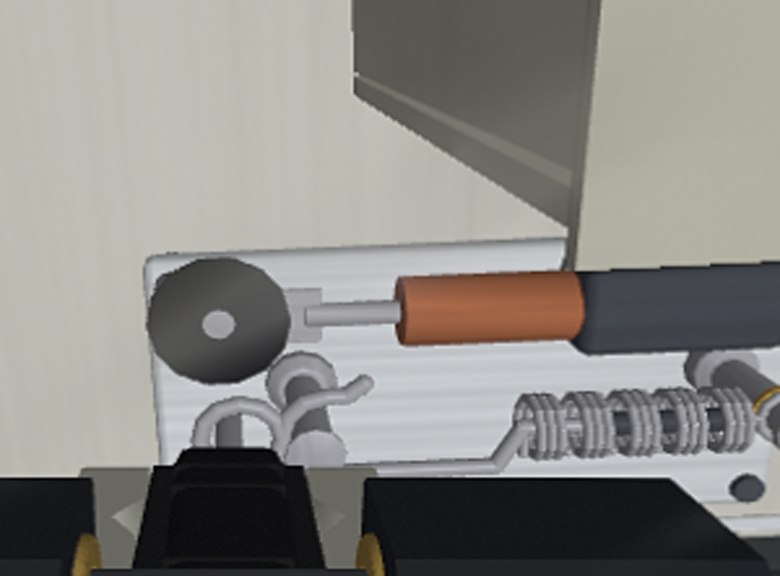

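View pics/s19a.png

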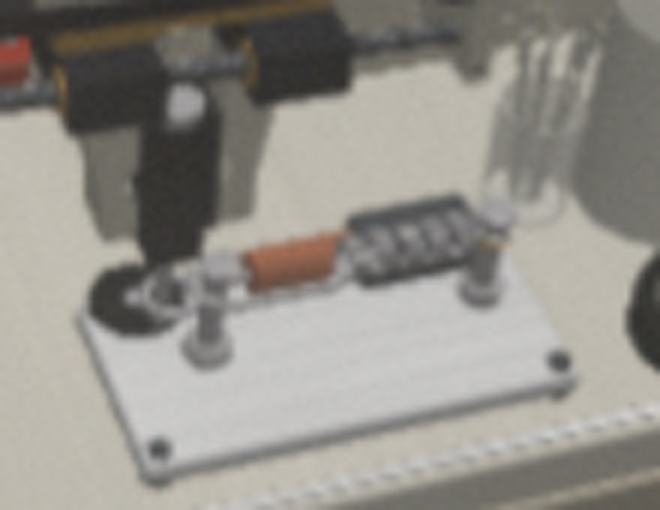

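```bash
python3 -m handwheel '[0,0,0.6,0,0,0, 0,0,1.4,0,0,0, 0,0,2.4,0,0,0, 0,0,3.6,0,0,0, 0,0,5,0,0,0, 0,0,5,0,0,0]'; python3 - <<'E'
from h import *
W=cap('wrist','w20.png')
a=W['img'][60:300,195:495,::-1]; cv2.imwrite('pics/w20a.png',cv2.resize(a,None,fx=2.6,fy=2.4,interpolation=cv2.INTER_CUBIC))
print(W['s']['tcp_pos'],W['s']['contact_force'],W['s']['moment'])
E
```

```text
time_s: 16.0
tcp_pos: [0.4712, -0.0222, 0.1337]
eef_rot: [-179.9, 5.1, -48.1]
contact_force: [0.4, 0.1, 0.4]
gripper_width: 0.0199
[ 0.47124489 -0.02217885  0.13371138] [0.44223478 0.12941945 0.35475067] [-0.27171643 -0.10573448 -0.09177267]
```

View pics/w20a.png

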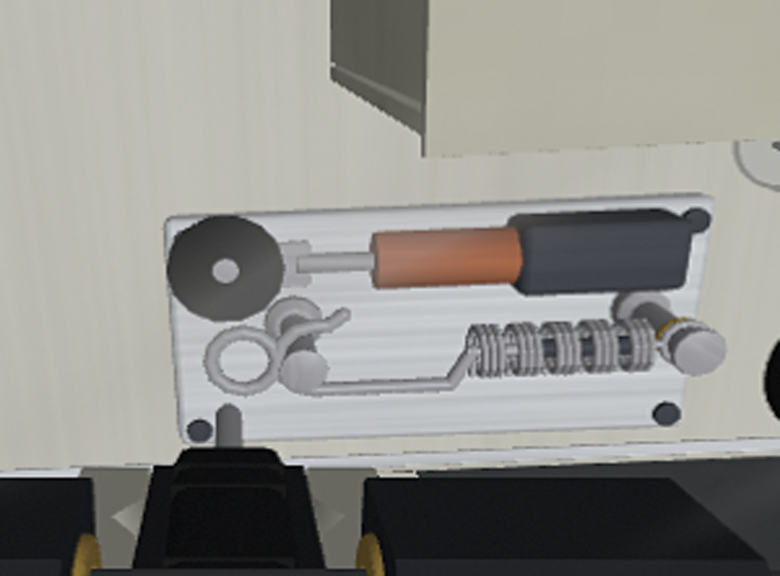

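```bash
python3 -m handwheel '[0.5,1.5,0,0,0,-0.1, 1.2,3.2,0,0,0,-0.24, 2,5,0,0,0,-0.38, 3,5.6,0,0,0,-0.52, 3.5,5.6,0,0,0,-0.66, 3.5,5.6,-1,0,0,-0.8, 3.5,5.6,-2,0,0,-0.94, 3.5,5.6,-3,0,0,-1.08]'; python3 -m handwheel '[0,0,0,0,0,-0.054, 0,0,0,0,0,-0.054, 0,0,0,0,0,-0.054]'; python3 - <<'E'
from h import *
W=cap('wrist','w21.png')
print(W['s']['tcp_pos'],W['s']['eef_rot'],W['s']['contact_force'],W['s']['joints'].round(1))
E
```

```text
time_s: 16.85
tcp_pos: [0.5052, 0.0337, 0.1018]
eef_rot: [180.0, 5.1, -110.3]
contact_force: [-0.3, -0.2, 0.2]
gripper_width: 0.0197
time_s: 17.15
tcp_pos: [0.5052, 0.0337, 0.1017]
eef_rot: [180.0, 5.1, -113.3]
contact_force: [0.1, 0.0, -0.5]
gripper_width: 0.02
[0.50517573 0.03372813 0.10171159] [ 179.96380434    5.12626072 -113.27913621] [ 0.11330414  0.04354344 -0.52712495] [ 23.2  10.5 -29.7  -4.9 -46.2 -43.1]
```

View pics/w21.png

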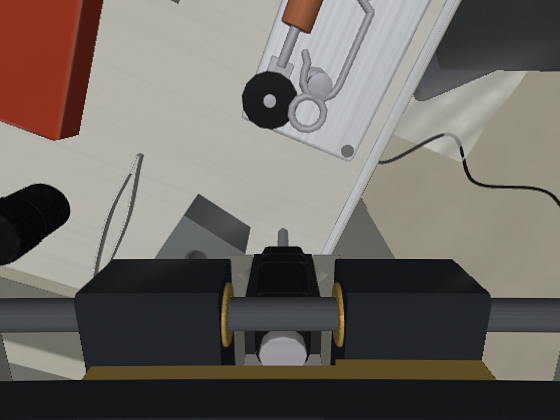

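```bash
python3 -m handwheel '[2,0,-0.1,0,0,0, 4,0,-0.3,0,0,0, 5.5,0.1,-0.3,0,0,0, 6.1,0.1,-0.3,0,0,0, 6.1,0.1,-0.3,0,0,0]'; python3 - <<'E'
from h import *
W=cap('wrist','w22.png');S=cap('scene','s22.png')
a=W['img'][150:270,200:360,::-1]; cv2.imwrite('pics/w22a.png',cv2.resize(a,None,fx=5,fy=5,interpolation=cv2.INTER_CUBIC))
a=S['img'][200:270,225:295,::-1]; cv2.imwrite('pics/s22a.png',np.clip(cv2.resize(a,None,fx=8,fy=8,interpolation=cv2.INTER_CUBIC).astype(int)*2,0,255).astype(np.uint8))
print(W['s']['tcp_pos'],W['s']['eef_rot'],W['s']['contact_force'],W['s']['moment'])
E
```

```text
time_s: 17.7
tcp_pos: [0.5667, 0.0347, 0.0986]
eef_rot: [180.0, 5.1, -113.3]
contact_force: [-0.5, 0.0, -0.7]
gripper_width: 0.0196
[0.56672407 0.03472132 0.0986209 ] [ 179.9663453     5.13250105 -113.27011395] [-0.52928977  0.04435196 -0.7410691 ] [-0.26793034  0.24526386  0.04594366]
```

View pics/w22a.png

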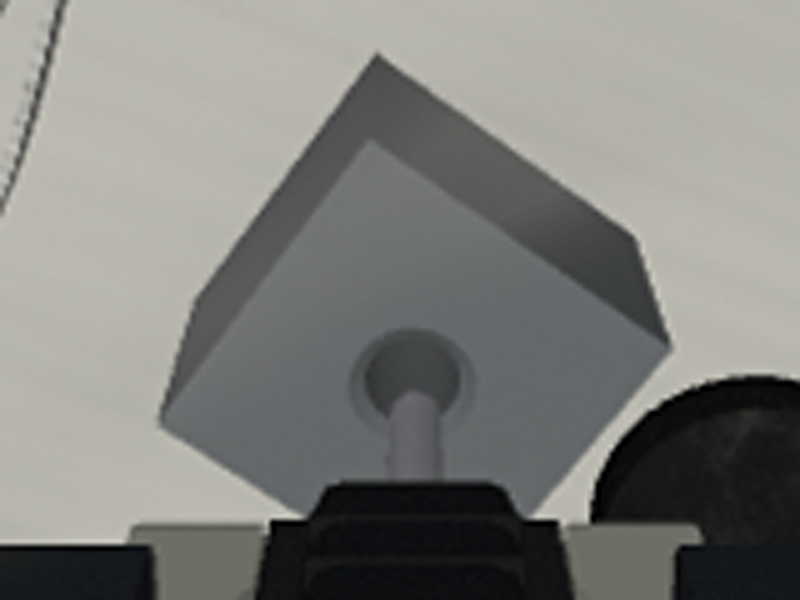

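View pics/s22a.png

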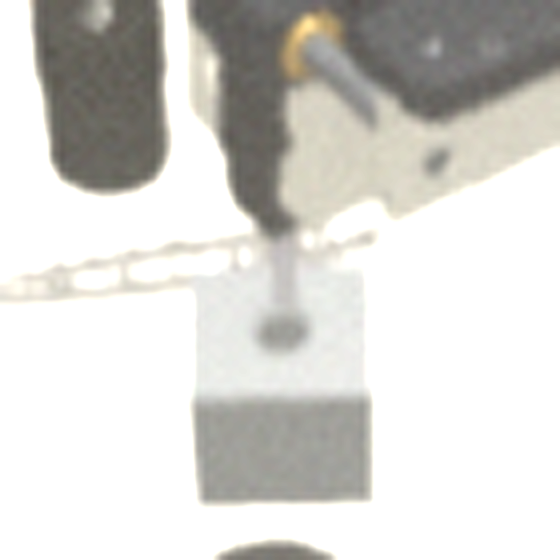

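```bash
python3 - <<'E'
from h import *
W=cap('wrist');p=W['s']['tcp_pos']
z=lambda u,v:(u/5+200-.4,v/5+150-.4)
t=onz(W,*z(414,388),p[2]-.0511)
for c in ((413,382),(412,378)):
  h=onz(W,*z(*c),.042); print(t.round(4),h.round(4),((h-t)*100).round(2))
S=cap('scene'); y=lambda u,v:(u/8+225-.4,v/8+200-.4)
print((onz(S,*y(283,332),.042)-onz(S,*y(285,315),p[2]-.0511))*100)
E
```

```text
[0.5659 0.0326 0.0476] [0.5666 0.0342 0.042 ] [ 0.08  0.15 -0.56]
[0.5659 0.0326 0.0476] [0.5665 0.0336 0.042 ] [ 0.07  0.1  -0.56]
[ 0.02987404  0.08376065 -0.56083281]
```

```bash
python3 -m handwheel '[0.07,0.12,0,0,0,0, 0.07,0.12,-0.5,0,0,0, 0.07,0.12,-1.2,0,0,0, 0.07,0.12,-1.5,0,0,0, 0.07,0.12,-1.5,0,0,0]'
```

```text
time_s: 18.4
tcp_pos: [0.5658, 0.0357, 0.083]
eef_rot: [179.9, 5.1, -113.3]
contact_force: [0.7, 0.6, -1.1]
gripper_width: 0.0198
```

```bash
python3 -m handwheel '[0.05,0,-0.8,0,0,0, 0.1,-0.05,-1.6,0,0,0, 0.1,-0.05,-2.3,0,0,0, 0.1,-0.05,-2.6,0,0,0, 0.1,-0.05,-2.6,0,0,0, 0.1,-0.05,-2.6,0,0,0]'; python3 - <<'E'
from h import *
s=sensors.get_state();print(s['tcp_pos'],s['contact_force'],s['moment'])
E
```

```text
time_s: 19.0
tcp_pos: [0.5668, 0.0352, 0.057]
eef_rot: [179.9, 5.1, -113.3]
contact_force: [0.2, 0.1, -0.9]
gripper_width: 0.0197
[0.56683309 0.03524463 0.0570444 ] [ 0.24024311  0.05324359 -0.88396584] [-0.32045933  0.21231883 -0.04478046]
```

```bash
python3 -m handwheel '[0,0,-0.1,0,0,0, 0,0,-0.15,0,0,0, 0,0,-0.22,0,0,0, 0,0,-0.25,0,0,0, 0,0,-0.25,0,0,0]'; python3 - <<'E'
from h import *
W=cap('wrist','w23.png')
s=sensors.get_state();print(s['tcp_pos'],s['contact_force'],s['moment'])
E
```

```text
time_s: 19.5
tcp_pos: [0.567, 0.0353, 0.055]
eef_rot: [179.9, 5.1, -113.3]
contact_force: [-3.0, -0.2, 5.0]
gripper_width: 0.0196
[0.56701117 0.03531094 0.05501125] [-1.72926716  0.98814466  6.25571991] [0.06123667 0.89162035 0.05368024]
```

View pics/w23.png

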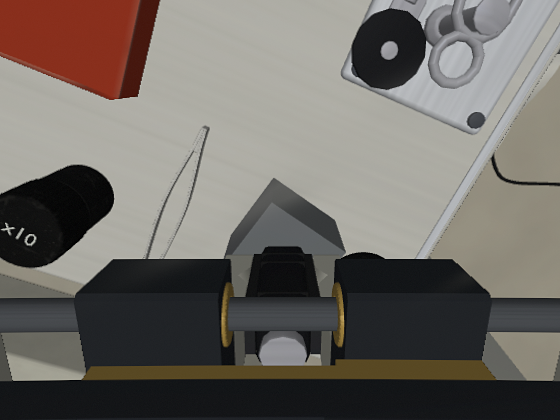

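```bash
python3 -m handwheel '[0,0,0,0,0,0, 0,0,0,0,0,0, 0,0,0,0,0,0, 0,0,0,0,0,0, 0,0,0,0,0,0, 0,0,0,0,0,0, 0,0,0,0,0,0, 0,0,0,0,0,0]' 0;python3 -m handwheel '[0,0,0,0,0,0, 0,0,0,0,0,0, 0,0,0,0,0,0]'; python3 - <<'E'
from h import *
W=cap('wrist','w24.png')
s=sensors.get_state();print(s['tcp_pos'],s['contact_force'],s['moment'])
E
```

```text
time_s: 20.35
tcp_pos: [0.567, 0.0353, 0.055]
eef_rot: [179.9, 5.1, -113.3]
contact_force: [0.2, 0.7, 0.1]
gripper_width: 0.078
time_s: 20.65
tcp_pos: [0.567, 0.0353, 0.055]
eef_rot: [179.9, 5.1, -113.3]
contact_force: [-0.1, 0.3, -0.4]
gripper_width: 0.0873
[0.56698991 0.03529171 0.05499561] [ 0.10499989 -0.46379828 -0.14758719] [-0.24725463  0.17670382  0.01842842]
```

View pics/w24.png

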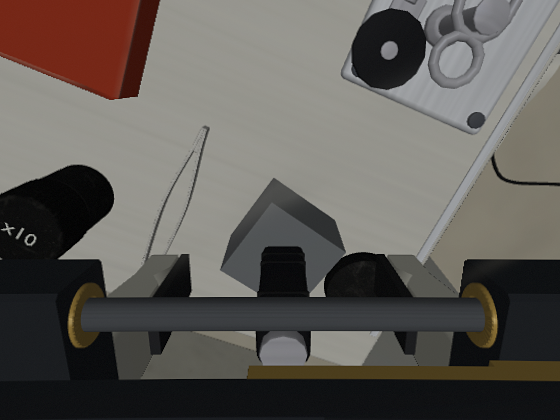

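Released, and the puller is standing. Now I'll turn back to the entry yaw and retreat along the proven entry path.

```bash
python3 -m handwheel '[0,0,0,0,0,-0.13, 0,0,0,0,0,-0.26, 0,0,0,0,0,-0.39, 0,0,0,0,0,-0.52, 0,0,0,0,0,-0.61, 0,0,0,0,0,-0.61]'; python3 -m handwheel '[-0.8,-0.5,0,0,0,0, -1.8,-1.1,0,0,0,0, -2.8,-1.7,0,0,0,0, -3.8,-2.35,0,0,0,0, -5.4,-1.6,0,0,0,0, -7.2,-0.9,0,0,0,0, -7.2,-0.9,0,0,0,0]'; python3 - <<'E'
from h import *
W=cap('wrist','w25.png');S=cap('scene','s25.png')
s=sensors.get_state();print(s['tcp_pos'],s['contact_force'],s['moment'],s['eef_rot'])
E
```

```text
time_s: 21.3
tcp_pos: [0.5668, 0.0354, 0.055]
eef_rot: [179.9, 5.1, -148.3]
contact_force: [-0.9, -0.3, -0.2]
gripper_width: 0.088
time_s: 22.0
tcp_pos: [0.492, 0.0258, 0.055]
eef_rot: [179.9, 5.0, -148.3]
contact_force: [-0.4, -0.3, 0.5]
gripper_width: 0.0873
[0.49451761 0.02624028 0.0554482 ] [ 1.14062674  1.03865481 -0.23186274] [-0.16075371  0.20438081  0.02718932] [ 179.93618542    5.13279193 -148.20593663]
```

View pics/s25.png

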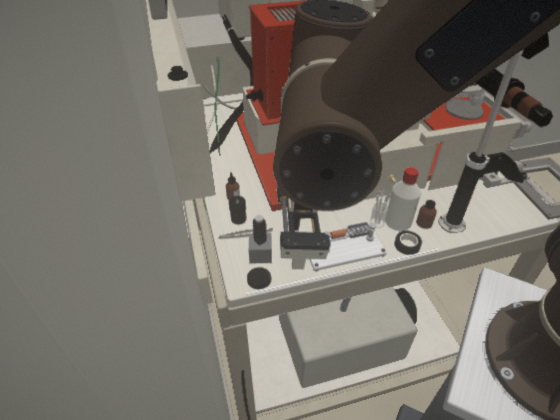

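Raising the arm for a final check of puller, hook and bystanders.

```bash
python3 -m handwheel '[0,0,4,0,0,0, -0.5,0,8,0,0,0, -2,0,12,0,0,0, -5,0,17,0,0,0, -7,0,22,0,0,0, -7.5,0,27,0,0,0, -7.5,0,32,0,0,0, -7.5,0,32,0,0,0]'; python3 - <<'E'
from h import *
W=cap('wrist','w26.png');S=cap('scene','s26.png');T=cap('top','t26.png')
a=S['img'][165:295,215:415,::-1]; cv2.imwrite('pics/s26z.png',cv2.resize(a,None,fx=4,fy=4,interpolation=cv2.INTER_CUBIC))
a=W['img'][60:270,140:330,::-1]; cv2.imwrite('pics/w26z.png',cv2.resize(a,None,fx=2.8,fy=2.8,interpolation=cv2.INTER_CUBIC))
print(W['s']['tcp_pos'],W['s']['contact_force'])
a=cv2.imread('pics/scene0.png')[165:295,215:415].astype(int);b=S['img'][165:295,215:415,::-1].astype(int)
d=np.abs(a-b).max(2); print([(k,int((d[y:y2,x:x2]>45).sum())) for k,(x,y,x2,y2) in dict(dropper=(8,5,28,30),can=(12,30,34,62),cap=(30,100,60,125),stand=(32,45,60,100),unit=(85,50,175,108)).items()])
E
```

```text
time_s: 22.9
tcp_pos: [0.4213, 0.0261, 0.382]
eef_rot: [-179.9, 5.7, -148.2]
contact_force: [0.1, -0.6, -0.5]
gripper_width: 0.0878
[0.42131786 0.02612794 0.38199208] [ 0.07536262 -0.62106234 -0.54182029]
[('dropper', 0), ('can', 0), ('cap', 0), ('stand', 29), ('unit', 101)]
```

View pics/s26z.png

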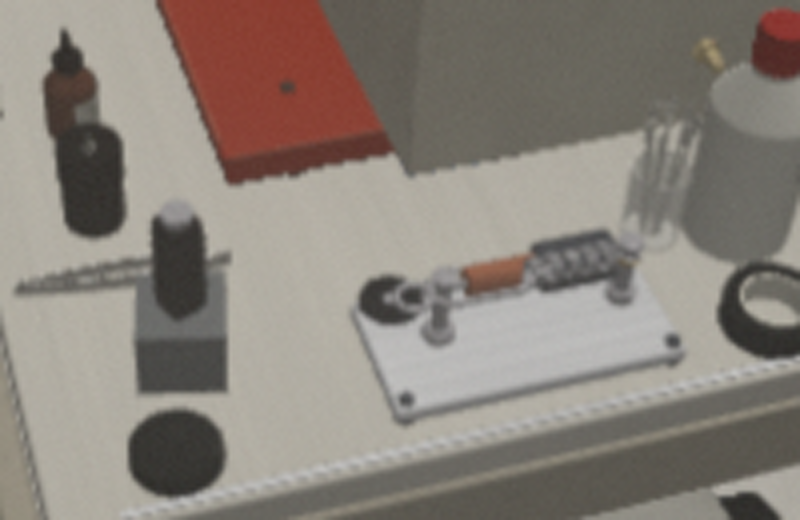

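View pics/w26z.png

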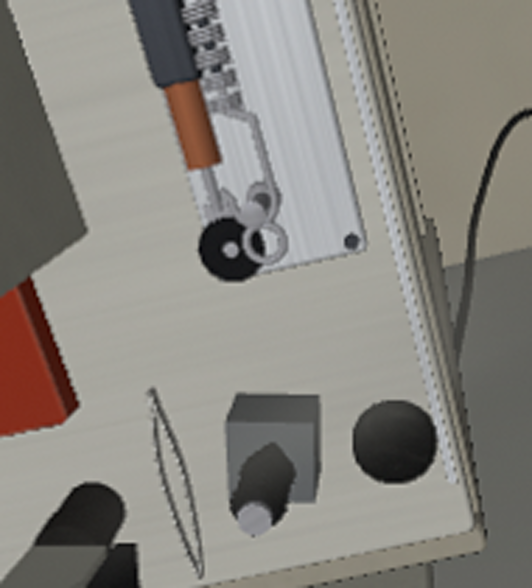

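The handle top is at the same pixel as at the start (176,213), so the puller is fully down and upright. The hook is around the post and the bystanders haven't changed. Handing in.

```bash
python3 -m handwheel '[0,0,0,0,0,0, 0,0,0,0,0,0, 0,0,0,0,0,0]'; python3 - <<'E'
from h import *
print(r.close_job())
E
```

```text
time_s: 23.35
tcp_pos: [0.4196, 0.0261, 0.3746]
eef_rot: [179.9, 5.1, -148.2]
contact_force: [0.6, -0.9, 0.9]
gripper_width: 0.0875
the job is handed in; nothing more can be done
None
```

The spring is hooked behind the anchor post under tension and the puller is back in its stand. The job was handed in at about 23.4 s of the 56 s allowed.

**What I did:** I took the puller from its stand and put its pin through the eye. I stretched the spring about 40 mm, at about 3.2 N, and swung the hook round behind the post. Then I eased it until the pull dropped to zero, lifted the pin out and put the puller back. Only the puller touched the spring.

**Final checks:**
- **Hook:** The wrist and scene views show it round the post, with the coil still stretched.
- **Puller:** The handle's top is at the same scene pixel as at the start, so it is upright and fully down. It is turned about 35° from its first yaw.
- **Bystanders:** The dropper bottle, can and lens cap show no change from the first scene picture.
- **Contact:** Forces read near zero once I let go. The highest I saw was about 6 N, when pressing the puller down into the stand.

**Measurements that disagreed:**
- **Cable trunking:** Its face measured about 80 mm beyond the hole, not 65 mm. I worked to the smaller figure and kept the tool leaning about 5° away from it.
- **Heights:** The stud and post heads measured about 7 mm lower than stated in the top-and-wrist pair. The eye measured within about 3 mm of its stated height.

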